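# Set a wood block under a ratchet hold-down

## Task

Clamp the wood block under the ratchet hold-down: raise the hold-down's rail by its T-handle, click by click, until its rubber buffer bears on the stop screw at about 10 N (feel for it; more than 20 N would damage it), then let it hang from its pawl. Slide the block under the raised foot until its end is fully home against the front edge of the stand's base, central and square to it, then press the pawl lever and keep it down until the foot has sunk right onto the block. Leave the things around it alone.

Things in the scene. Friction and masses are not known exactly. Their poses are not given: they have to be found in the camera images.
- stand: Hold-down's fixed grey frame, bolted to the bench. Origin: centre of the base's underside, on the bench; x points to its rear, y to its left, z up. Base plate 100 x 120 x 12 mm (x, y, z); its front edge, the fence, is at x = -50 mm. Column: x -5 to 35 mm, 60 mm wide, 190 mm tall, with straps round the rail out to x = -37 mm.
- rail: Upright steel rail sliding in the frame: arm and foot at its lower end, lug with rubber buffer on the right (-y), T-handle on top. Origin as the stand's when down (as at the start); rises with it, at most 72 mm. Weight 4 to 8 N, drag 1 N plus 0.7 N per 10 mm/s; sinks slowly when free. Its 4 teeth let the pawl hold it 17, 27, 37 or 47 mm up; each click is a bump of 1 to 3 N.
- rail_handle (a point): Centre of the wooden T-handle on top of the rail: a bar 56 mm long along the stand's y, 14 mm wide in x, 16 mm tall; 245 mm above the bench when the rail is down. At least 45 mm are free below this point, apart from the 20 x 22 mm rail itself. Axes as the stand's.
- rail_foot (a point): Centre of the underside of the round foot (26 mm across) on the rail's arm, 72 mm in front of the stand's origin; 12 mm above the bench when the rail is down, so the block does not fit yet. The arm (24 mm wide) lies 22 to 42 mm above this point; its front end is 87 mm in front of the stand's origin.
- stop_bracket: Bracket on the right (-y) of the column; a vertical stop screw passes through it, 47 mm right of the rail. Origin: its underside on the screw's axis, 150 mm above the bench. The screw's lower end is 13 to 26 mm below: differs each time, not reported. The rail's buffer (top 74 mm above the bench with the rail down) meets it after 50 to 63 mm of travel and gives 1 mm per 4 N.
- pawl_lever (a point): Centre of the top of the ribbed pad (26 x 28 mm) on the sprung pawl's lever, left (+y) of the column, 112 mm left of the stand's origin, 153 mm above the bench; its pin is 74 mm nearer the rail. Pressed straight down it frees the rail after about 12 to 17 mm; end of travel 30 mm; needs 2 to 6 N. Let go, it springs back and the pawl catches the next tooth.
- block_centre (a point): Centre of the worn hardwood block, 62 mm wide along its x, 126 mm long along its y and 24 mm tall; loose, flat on the bench, to the right of the stand. About 0.2 kg. Home, its y axis lies along the stand's x (either way round), its centre 113 mm in front of the stand's origin, in line with it.
- brass_tin: Bystander: small round brass tin, 38 mm across, 24 mm tall. Origin at its underside.
- dapping_cube: Bystander: steel cube with round hollows, 43 mm. Origin at its underside.
- pumice: Bystander: grey pumice stick 24 x 62 x 20 mm. Origin at its underside.

How it is judged:
By the outcome, as a careful person would: the job done as asked, in the order asked, and still so for the second after the job is handed in, with the robot touching nothing.
It also fails if it takes over 72 s, if anything falls off the work surface, if the arm or the gripper's body presses on something with over 40 N, if the wrist force passes 120 N, or if a joint passes its speed limit or range.

## Robot

A 6-joint arm with a two-finger parallel gripper is mounted at the origin on a cart in front of the work surface, level with it; the furniture and walls round the work are solid. World frame = base frame: x ahead of the robot, y to its left, z up, the work surface at z = 0. Lengths are in m, angles in degrees, forces in N, time in s.
With the tool pointing down it reaches from about 0.375 to 0.9 m from the base axis. Payload 3.1 kg.
Tool frame: the origin (TCP) lies on the centre line of the jaws, within the pads' length; the fingertips stand 8 mm ahead of it and the grasp point (between the pads) lies 11 mm behind it; y points along the fingers, x is the direction in which the jaws open and shut, and the axes are right-handed (so a half turn about y gives the same grasp; the last joint's range is limited). The gripper opens to 87 mm and grips with 3 to 60 N. Pads are 19 mm wide; open, the fingers measure 117 mm over their backs; the gripper's body (75 mm by 190 mm) begins 51 mm behind the grasp point.
Start: joints at [58.069, 30.224, 82.088, -0, 67.689, -10.227], TCP at [0.231, 0.581, 0.231] pointing down, gripper open.
Joint ranges: [-176.69, 176.69], [-43.24, 126.21], [12.49, 139.97], [-82, 262], [0, 151.66], [-163.58, 163.58]. Speed limits (degrees/s): [159.86, 159.86, 180, 180, 180, 180].

## Interface

Orientations are given as a 3x3 rotation matrix whose columns are the frame's x, y, z axes.
In Python, from rig import read_state, imaging, job, spotter gives the robot as it stands.
- The arm moves only by the tool apply_moves, never from a script. Its argument "steps" is a list of rows, each an object of numbers: "x", "y", "z": the shift along the world's x, y, z in mm; "spin": the turn about the world's z in rad. In form: [{"x": .., "y": .., "z": .., "spin": ..}, ...]. A call has 1 to 12 rows; each row shifts and turns the pose as measured when the row begins; what a row does not reach is not made up. A row lasts 1/10 s, in which the tool goes at most 50 mm and 8.59 degrees, less where a joint would pass 70% of its speed; a pose out of reach is approached as far as the arm can. A call is refused whole if a number of a shift passes 50 or a number of a turn 0.15, either way. A call with a gripper value outside its range is refused whole. "grip" is the finger opening in mm, from 0 to 87, set as the call begins (left out, the last holds). The fingers move at their own pace and stop on an object; the grip force is fixed at half the most. Time passes only in rows, so rows that do not move let the fingers close. It gives the time, the measured TCP pose, the force and the opening at its end, in the units of the state.
- read_state(): the state, without advancing time (a new reading comes with each control period).
- imaging.capture(name): name is "side" or "top"; returns the picture (384x512x3 uint8, red, green, blue); there is no depth.
- imaging.camera_params(name): a dict with "fov_y" (degrees; the focal length in pixels is half the picture's height over the tangent of half this angle, whatever the lens; pixels are square), "cx", "cy" (the principal point, pixels), "R" (3x3) and "t" (3): a world point X has camera coordinates R X + t. Camera axes: x right, y down, z forward; pixel columns grow to the right and rows downward; lengths in m; the calibration is good to about 2 mm. A picture is of the moment at which its call begins. camera_params takes no time and is no camera call.
- job.hand_in(): hands the job in, once; it reports no verdict.
Trained networks look in the newest picture that a camera, given by its name, has taken for a name from the list of things; names that differ only in an ending like _2 or _b are one class to them, and where a whole thing is asked for, a point or a joint stands for the part that bears it (a point fixed in the world has none). Each returns a list of dicts, best first, with "score" (0 to 1); they miss things now and then, are a little off and sometimes report something else, mostly with a low value. They report only what shows in the picture. A call takes as long as a camera call.
- spotter.cut_out(name, camera): "mask" (384x512 bool, what is visible of it) and "rect" ([left, top, width, height] in pixels, round what is visible of it).
The state is a dict: "time_s": time; "joint_positions": joint angles; "qvel": joint speeds; "tau": joint torques, N m; "position": TCP position; "tcp_rot": TCP orientation; "force": force on the tool from outside, world axes, zero at the start; "moment": the same for the moment, N m; "opening": opening from 0.0 (shut) to 1.0 (fully open).
Only numpy, scipy, OpenCV 4.12 (cv2) and the standard library are available. Lean on these libraries where they do the work, as an engineer would, in place of code of your own. Each camera call takes 0.05 s, during which the arm holds its last target.

## Working session

There is one attempt and no reset: what is moved stays moved. The work goes in short steps, Python scripts to look and compute and a tool call to move; the robot and the scene stay as the last step left them, time stands still between calls to the robot, and variables do not carry over. Pictures are saved under pics/ and viewed, and the job is handed in when it is done.

Besides the shell and the picture viewer there is one more tool, called after "Emit:" by a JSON object that holds its "api" and its "payload". apply_moves: Moves the arm, as the interface text tells. Its arguments: {"type":"object","properties":{"steps":{"type":"array"},"grip":{"type":"number"}},"required":["steps"]}

```bash
mkdir -p pics; ls
python3 - <<'E'
from rig import read_state, imaging, job, spotter
import cv2,numpy as np
s=read_state();print(s)
for n in("side","top"):
    im=imaging.capture(n);cv2.imwrite(f"pics/{n}0.png",cv2.cvtColor(im,cv2.COLOR_RGB2BGR));print(n,imaging.camera_params(n))
E
```

```text
pics
{'time_s': 0.0, 'joint_positions': array([ 5.80687223e+01,  3.02786469e+01,  8.21556163e+01,  6.02387292e-04,
        6.76883626e+01, -1.02276068e+01]), 'qvel': array([ 0.14402332, -0.00560459, -0.02221822, -0.06721249,  0.03033528,
       -0.09513231]), 'tau': array([-2.13238700e-04, -4.40053868e+01, -1.76593155e+01,  6.33243145e-02,
        5.83922176e-02, -1.75244518e-04]), 'position': array([0.23072371, 0.58009683, 0.2295793 ]), 'tcp_rot': array([[ 3.69808804e-01, -1.14022214e-03, -9.29107178e-01],
       [ 9.29105494e-01, -1.81122640e-03,  3.69810357e-01],
       [-2.10448940e-03, -9.99997710e-01,  3.89579189e-04]]), 'force': array([1.05475651, 0.08768385, 0.24054912]), 'moment': array([-0.03755441,  0.06087437, -0.01977152]), 'opening': 0.9996967919273438}
side {'fov_y': 46.950050598950284, 'cx': 253.84951424023723, 'cy': 191.15195724057025, 'R': array([[-8.30822893e-01, -5.56536610e-01, -5.68155394e-04],
       [-4.78305021e-01,  7.14556437e-01, -5.10522678e-01],
       [ 2.84530540e-01, -4.23882177e-01, -8.59864101e-01]]), 't': array([0.43309236, 0.41948163, 0.77813414])}
top {'fov_y': 54.454570469562206, 'cx': 249.97493557252153, 'cy': 193.59191985221543, 'R': array([[-1.24493947e-01, -9.92220367e-01,  8.33441959e-06],
       [-9.70401265e-01,  1.21754551e-01, -2.08559859e-01],
       [ 2.06936325e-01, -2.59725277e-02, -9.78009604e-01]]), 't': array([-0.01336448,  0.62406622,  0.89726306])}
```

View pics/side0.png

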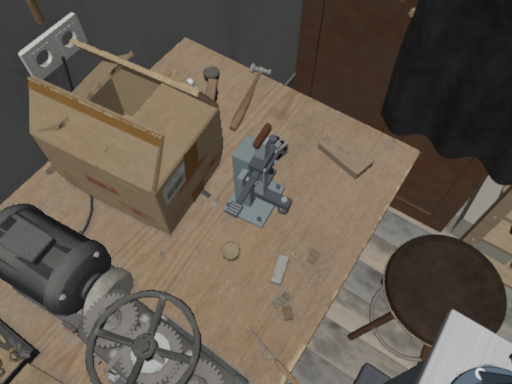

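View pics/top0.png

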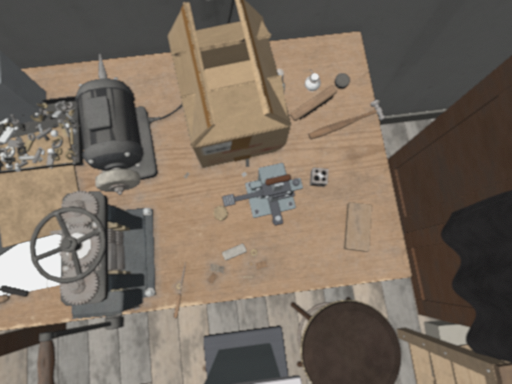

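```bash
cat > h.py <<'E'
import numpy as np,cv2
from rig import read_state, imaging, job, spotter
def K(n):
    p=imaging.camera_params(n);f=192/np.tan(np.radians(p['fov_y'])/2)
    return np.array([[f,0,p['cx']],[0,f,p['cy']],[0,0,1]]),np.array(p['R']),np.array(p['t'])
def proj(n,X):
    k,R,t=K(n);c=np.atleast_2d(X)@R.T+t;u=c@k.T;return u[:,:2]/u[:,2:]
def ray(n,uv,z):
    k,R,t=K(n);uv=np.atleast_2d(uv).astype(float);d=np.linalg.solve(k,np.c_[uv,np.ones(len(uv))].T).T@R;C=-R.T@t
    return C+d*((z-C[2])/d[:,2])[:,None]
def tri(uv1,uv2,n1="top",n2="side"):
    A=[];b=[]
    for n,uv in((n1,uv1),(n2,uv2)):
        k,R,t=K(n);P=k@np.c_[R,t]
        for i in(0,1):
            r=uv[i]*P[2]-P[i];A.append(r[:3]);b.append(-r[3])
    x,res,_,_=np.linalg.lstsq(np.array(A),np.array(b),rcond=None);return x
def save(n,name,roi=None,s=1,im=None):
    if im is None: im=imaging.capture(n)
    b=cv2.cvtColor(im,cv2.COLOR_RGB2BGR)
    if roi: x,y,w,h=roi;b=b[y:y+h,x:x+w]
    b=cv2.resize(b,None,fx=s,fy=s,interpolation=cv2.INTER_CUBIC);cv2.imwrite("pics/"+name,b)
E
python3 - <<'E'
from h import *
print(proj("top",[[0,0,0],[0.5,0,0],[.231,.58,.23]]),proj("side",[[0.5,0,0],[.231,.58,.23]]))
ti=imaging.capture("top");si=imaging.capture("side")
save("top","topz.png",(200,130,200,140),4,ti)
save("side","sidez.png",(200,100,200,150),4,si)
for n in("stand","rail","rail_handle","rail_foot","pawl_lever","stop_bracket","block_centre","brass_tin","dapping_cube","pumice"):
  for c in("top","side"):
    for r in spotter.cut_out(n,c)[:2]:
        m=r['mask'];ys,xs=np.nonzero(m);print(n,c,round(r['score'],2),r['rect'],xs.mean().round(1),ys.mean().round(1),m.sum())
        if n=="block_centre" and r is not None: 
            q=cv2.minAreaRect(np.c_[xs,ys].astype(np.float32));print(cv2.boxPoints(q),ray(c,cv2.boxPoints(q),.024))
E
```

```text
[[244.416906   453.12901624]
 [221.78080569 245.37235978]
 [-76.89599401 417.22890008]] [[262.34220981 277.76967924]
 [163.55065423 860.54360551]]
stand top 0.94 [221.0, 161.2, 81.9, 66.3] 268.5 192.8 2394
stand side 0.93 [224.4, 123.0, 64.7, 105.2] 255.7 179.8 4119
rail top 0.89 [264.2, 176.2, 29.9, 48.6] 276.6 195.9 554
rail side 0.91 [253.2, 125.0, 39.3, 87.4] 267.7 175.1 1158
rail_handle top 0.57 [266.5, 174.6, 27.4, 51.0] 276.0 196.8 532
rail_handle side 0.71 [250.9, 123.2, 40.1, 92.6] 267.7 176.1 1101
rail_foot top 0.95 [266.9, 172.7, 25.6, 57.0] 276.1 196.6 620
rail_foot side 0.65 [254.0, 124.5, 42.4, 92.2] 267.8 174.8 1216
pawl_lever top 0.57 [222.3, 192.6, 42.7, 10.3] 239.8 197.2 237
pawl_lever side 0.79 [228.2, 172.1, 29.1, 48.1] 241.5 196.8 458
stop_bracket top 0.64 [290.9, 179.9, 13.0, 9.8] 295.1 183.9 102
stop_bracket side 0.64 [272.1, 135.5, 8.3, 26.8] 273.8 141.4 94
block_centre top 0.87 [340.8, 201.1, 28.0, 48.1] 356.9 227.1 1222
[[341.56433 249.35645]
 [346.3465  201.53467]
 [373.27722 204.22772]
 [368.49506 252.0495 ]] [[ 0.44882455 -0.31090634  0.024     ]
 [ 0.57257801 -0.34592593  0.024     ]
 [ 0.55635816 -0.41620911  0.024     ]
 [ 0.43321787 -0.37938296  0.024     ]]
block_centre side 0.7 [313.1, 131.5, 62.1, 46.9] 345.2 154.4 1420
[[314.88876 146.6874 ]
 [333.06332 125.14717]
 [375.0485  160.57216]
 [356.87393 182.11238]] [[ 0.5707041  -0.33750379  0.024     ]
 [ 0.56614966 -0.42007238  0.024     ]
 [ 0.43269799 -0.38115222  0.024     ]
 [ 0.44093649 -0.30370319  0.024     ]]
brass_tin top 0.57 [216.3, 206.5, 8.3, 14.7] 219.8 212.7 162
dapping_cube top 0.77 [307.1, 167.4, 20.3, 19.7] 318.4 176.8 315
dapping_cube side 0.54 [272.7, 133.2, 15.3, 27.0] 281.0 147.5 173
dapping_cube side 0.37 [319.1, 130.7, 55.8, 49.2] 344.7 154.0 1357
pumice top 0.67 [223.2, 243.3, 24.6, 15.7] 233.3 251.5 226
pumice side 0.94 [270.7, 254.4, 18.2, 30.4] 279.0 270.0 333
```

View pics/topz.png

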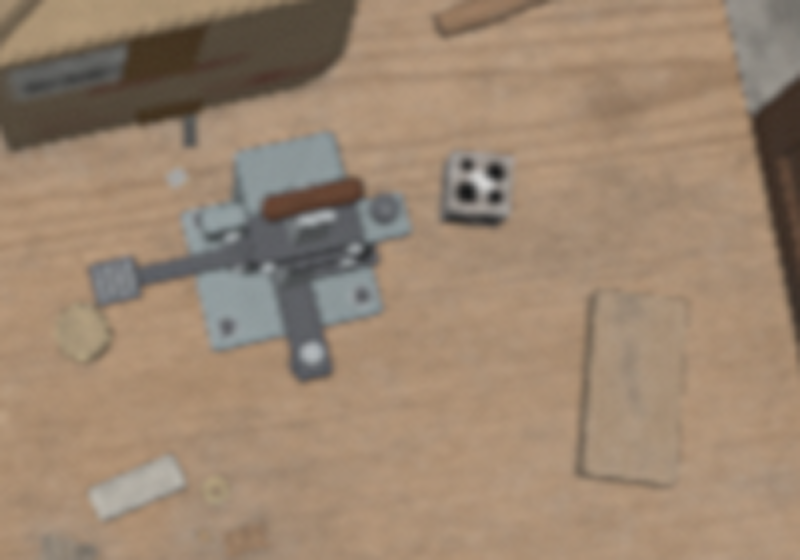

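View pics/sidez.png

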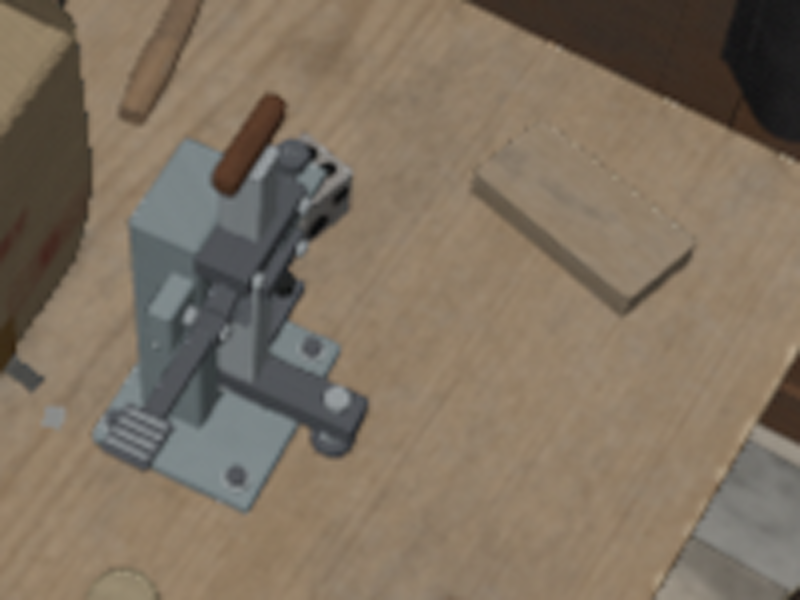

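```bash
cat > fit.py <<'E'
from h import *
from scipy.optimize import least_squares
T=[([-50,60,12],(211,350)),([-50,-60,12],(381,312)),([50,60,12],(183,210)),([35,30,190],(236,153)),([35,-30,190],(330,132)),([0,0,253],(313,198)),([0,112,153],(116,281)),([-87,12,54],(297,378)),([-87,-12,54],(330,372))]
S=[([-50,60,12],(247,510)),([-50,-60,12],(340,345)),([0,0,253],(252,140)),([0,112,153],(138,433)),([35,30,190],(132,220)),([35,-30,190],(187,140))]
def W(q,P):
    c,s=np.cos(q[2]),np.sin(q[2]);P=np.array(P)/1000
    return np.c_[q[0]+c*P[:,0]-s*P[:,1],q[1]+s*P[:,0]+c*P[:,1],P[:,2]]
def res(q,full=False):
    a=proj("top",W(q,[p for p,_ in T]))-(np.array([u for _,u in T])/4+[200,130])
    b=proj("side",W(q,[p for p,_ in S]))-(np.array([u for _,u in S])/4+[200,100])
    return (a,b) if full else np.r_[a.ravel(),b.ravel()]
if __name__=="__main__":
    r=least_squares(res,[.65,-.1,0.2],loss="soft_l1");print(r.x,np.degrees(r.x[2]));a,b=res(r.x,True);print(a.round(1));print(b.round(1))
    for n,P in dict(handle=[0,0,245],foot=[-72,0,12],pad=[0,112,153],home=[-113,0,12],origin=[0,0,0]).items():print(n,W(r.x,[P])*1000)
    for n,uv,z in(("tin",(219.8,212.7),.024),("cube",(320,174),.043),("pum",(234.5,251.5),.02)):print(n,ray("top",uv,z)*1000)
E
python3 fit.py
```

```text
[ 0.61459701 -0.14623041  0.11989819] 6.869660276437326
[[ 0.6  1.8]
 [ 1.1  0.6]
 [-1.3  1.7]
 [-1.3  0.8]
 [ 0.7 -0.1]
 [-1.9 -6.4]
 [-1.9 -4.7]
 [ 0.9  1.8]
 [ 1.7  1.1]]
[[ 1.8  0.4]
 [ 1.6 -0.1]
 [-7.1 -3.8]
 [-5.6 -1.8]
 [-0.6  1.4]
 [ 0.1 -0.8]]
handle [[ 614.59700736 -146.2304114   245.        ]]
foot [[ 543.11390843 -154.8424127    12.        ]]
pad [[601.2005609  -35.03447972 153.        ]]
home [[ 502.40825487 -159.746469     12.        ]]
origin [[ 614.59700736 -146.2304114     0.        ]]
tin [[584.72014338  -5.74781356  24.        ]]
cube [[ 652.20323219 -283.96566574   43.        ]]
pum [[478.38051427 -32.63430947  20.        ]]
```

```bash
cat > fit2.py <<'E'
import fit
from fit import *
fit.T=[t for i,t in enumerate(T) if i not in(5,6)];fit.S=[t for i,t in enumerate(S) if i not in(2,3)]
r=least_squares(res,[.65,-.1,0.2],loss="soft_l1");q=r.x;print(q,np.degrees(q[2]));a,b=res(q,True);print(a.round(1).tolist());print(b.round(1).tolist())
def loc(X):
    c,s=np.cos(q[2]),np.sin(q[2]);d=np.array(X)[:2]-q[:2];return np.array([c*d[0]+s*d[1],-s*d[0]+c*d[1],X[2]])*1000
for n,u,v in(("handle",(313,198),(250,143)),("pad",(116,281),(138,433))):
    X=tri(np.array(u)/4+[200,130],np.array(v)/4+[200,100]);print(n,X*1000,loc(X))
    z={"handle":.253,"pad":.153}[n]
    for c,w,o in(("top",u,[200,130]),("side",v,[200,100])):
        Y=ray(c,np.array(w)/4+o,z)[0];print("  ",c,Y*1000,loc(Y))
for n,P in dict(foot=[-72,0,12],home=[-113,0,12]).items():print(n,W(q,[P])*1000)
E
python3 fit2.py
```

```text
[ 0.61694015 -0.14625908  0.09228351] 5.287455537137831
[[-0.1, 0.4], [0.7, 0.4], [-1.0, 0.2], [-1.1, -0.7], [1.1, -0.9], [-0.1, 1.0], [0.7, 0.5]]
[[-0.0, 0.1], [1.1, 0.1], [-1.7, 0.3], [-0.3, -1.6]]
handle [ 602.10691382 -149.01684091  245.71663928] [-15.02425449  -1.3791031  245.71663928]
   top [ 600.40450637 -148.20761895  253.        ] [-16.64484613  -0.41644322 253.        ]
   side [ 599.06258806 -144.22545422  253.        ] [-17.61408769   3.67243822 253.        ]
pad [589.97269441 -37.94706137 152.64902225] [-16.87147492 110.33626283 152.64902225]
   top [589.42986305 -38.10430294 153.        ] [-17.42648669 110.22971365 153.        ]
   side [590.19830774 -37.72620808 153.        ] [-16.6264694  110.53538552 153.        ]
foot [[ 545.246518   -152.89406793   12.        ]]
home [[ 504.42097718 -156.67232367   12.        ]]
```

```bash
cat > fit3.py <<'E'
import fit
from fit import *
X0=-17
fit.T[5]=([X0,0,251],(313,198));fit.T[6]=([X0,112,153],(116,281));fit.S[2]=([X0,0,250],(250,143));fit.S[3]=([X0,112,153],(138,433))
r=least_squares(res,[.65,-.1,0.2],loss="soft_l1");q=r.x
def wl(P): return W(q,[P])[0]*1000
if __name__=="__main__":
    print(q,np.degrees(q[2]));a,b=res(q,True);print(a.round(1).tolist());print(b.round(1).tolist())
    for n,P in dict(handle=[X0,0,245],pad=[X0,112,153],foot=[-72,0,12],home=[-113,0,12]).items():print(n,wl(P).round(1))
E
python3 fit3.py
python3 - <<'E'
from h import *
# block top corners, hand-read
t=np.array([(592,290),(688,298),(676,486),(580,474)])/4+[200,130]
s=np.array([(536,128),(692,240),(624,298),(474,178)])/4+[200,100]
print(ray("top",t,.024)*1000);print(ray("side",s,.024)*1000)
E
```

```text
[ 0.61714413 -0.14643799  0.09327729] 5.344394869106691
[[-0.0, 0.4], [0.7, 0.3], [-1.0, 0.1], [-1.0, -0.7], [1.1, -1.0], [-0.1, 0.3], [-0.7, -0.1], [-0.0, 0.9], [0.8, 0.4]]
[[-0.0, -0.0], [1.1, -0.0], [0.6, -0.6], [-0.2, 0.6], [-1.8, 0.2], [-0.3, -1.7]]
handle [ 600.2 -148.   245. ]
pad [589.8 -36.5 153. ]
foot [ 545.5 -153.1   12. ]
home [ 504.6 -157.    12. ]
[[ 569.42910144 -349.85688008   24.        ]
 [ 556.05496482 -412.67142944   24.        ]
 [ 434.44965868 -380.95998428   24.        ]
 [ 449.893248   -320.20409072   24.        ]]
[[ 553.91887779 -402.41705827   24.        ]
 [ 437.4343023  -379.95216377   24.        ]
 [ 452.09998844 -321.16723133   24.        ]
 [ 566.71577832 -348.02454374   24.        ]]
```

Run:
```python
from h import *
print("hub",tri((70,242),(146,347))*1000)
print("rim",tri((105,243),(197,330))*1000, tri((32,243),(90,362))*1000)
print("box corner near-right-bottom? bottom edge z0",ray("top",[(203,165),(285,148)],0)*1000, ray("side",[(165,222),(222,155)],0)*1000)
print("box top front edge",tri((198,157),(155,183))*1000, tri((288,119),(219,103))*1000,tri((209,139),(159,180))*1000)
```

```text
hub [512.19557025 252.01649933 323.57285681]
rim [492.40932009 198.58813009 286.46965576] [524.45819585 296.22804481 379.53450481]
box corner near-right-bottom? bottom edge z0 [[ 729.31071238   27.91840879    0.        ]
 [ 750.24176246 -207.67831242    0.        ]] [[ 7.51640565e+02  1.24308671e+01  0.00000000e+00]
 [ 7.53222955e+02 -2.06455312e+02  1.11022302e-13]]
box top front edge [698.08462985  24.43936492 222.46852928] [ 744.99792726 -198.13898379  201.9655324 ] [746.39059088  -6.64755646 154.71439897]
```

Run:
```python
from h import *
save("top","topb.png",(150,0,160,240),2.5)
save("side","sideb.png",(0,20,260,240),2.5)
```

```text
(no output)
```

View pics/topb.png

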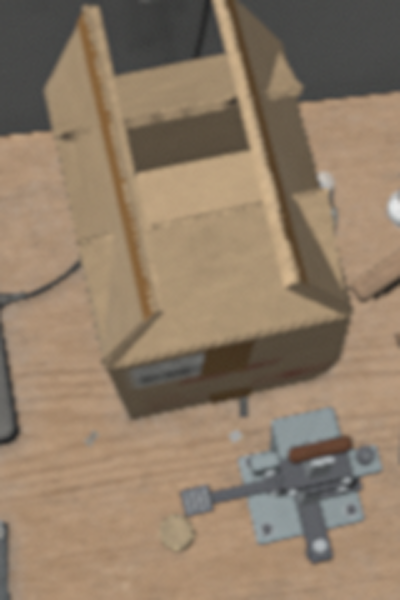

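View pics/sideb.png

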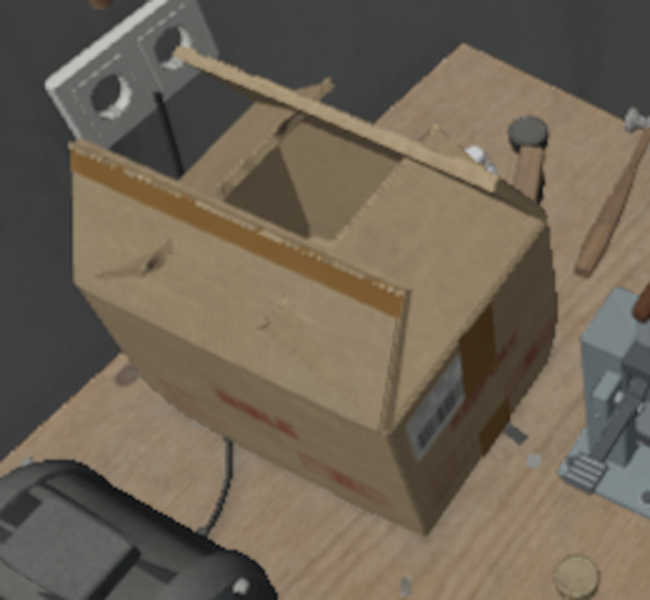

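Emit:
{"api": "apply_moves", "payload": {"steps": [{"z":50},{"z":50},{"z":50},{"z":50},{"z":50},{"z":30}], "grip": 50}}

```text
invalid input at $.steps[0]: expected keys x, y, z, spin
```

Emit:
{"api": "apply_moves", "payload": {"steps": [{"x":0,"y":0,"z":50,"spin":0},{"x":0,"y":0,"z":50,"spin":0},{"x":0,"y":0,"z":50,"spin":0},{"x":0,"y":0,"z":50,"spin":0},{"x":0,"y":0,"z":50,"spin":0},{"x":0,"y":0,"z":30,"spin":0}], "grip": 50}}

```text
time_s: 1.9
position: [0.2276, 0.5748, 0.5107]
tcp_rot: [[0.37, -0.009, -0.929], [0.929, -0.015, 0.37], [-0.017, -1.0, 0.003]]
force: [1.1, 0.9, -0.2]
opening: 0.599
```

Emit:
{"api": "apply_moves", "payload": {"steps": [{"x":15,"y":-45,"z":0,"spin":-0.1},{"x":15,"y":-45,"z":0,"spin":-0.1},{"x":15,"y":-45,"z":0,"spin":-0.1},{"x":15,"y":-45,"z":0,"spin":-0.1},{"x":20,"y":-45,"z":0,"spin":-0.1},{"x":20,"y":-45,"z":0,"spin":-0.1},{"x":20,"y":-45,"z":0,"spin":-0.1},{"x":20,"y":-45,"z":0,"spin":-0.1},{"x":20,"y":-45,"z":0,"spin":-0.1},{"x":20,"y":-45,"z":0,"spin":-0.1},{"x":20,"y":-45,"z":0,"spin":-0.1},{"x":20,"y":-45,"z":0,"spin":0}]}}

```text
time_s: 3.1
position: [0.4455, 0.028, 0.5196]
tcp_rot: [[0.998, 0.009, -0.058], [0.058, 0.001, 0.998], [0.009, -1.0, 0.001]]
force: [0.7, 1.2, 0.5]
opening: 0.572
```

Emit:
{"api": "apply_moves", "payload": {"steps": [{"x":32,"y":-36,"z":0,"spin":0.035},{"x":32,"y":-36,"z":0,"spin":0},{"x":32,"y":-36,"z":-40,"spin":0},{"x":32,"y":-36,"z":-40,"spin":0},{"x":27,"y":-32,"z":-40,"spin":0},{"x":0,"y":0,"z":-40,"spin":0},{"x":0,"y":0,"z":-30,"spin":0},{"x":0,"y":0,"z":0,"spin":0}]}}

```text
time_s: 3.9
position: [0.5867, -0.1417, 0.3471]
tcp_rot: [[0.997, 0.017, -0.082], [0.082, -0.001, 0.997], [0.017, -1.0, -0.003]]
force: [-0.1, 0.4, 0.0]
opening: 0.573
```

Run:
```python
from h import *
s=read_state();print(s['position'],s['tcp_rot'].round(3),s['force'])
save("top","t1.png",(200,130,160,120),5)
save("side","s1.png",(200,60,160,120),5)
for n in("top","side"):print(proj(n,s['position']))
```

```text
[ 0.58667736 -0.14169968  0.3470989 ] [[ 0.997  0.017 -0.082]
 [ 0.082 -0.001  0.997]
 [ 0.017 -1.    -0.003]] [-0.09040109  0.36447789  0.01950901]
[[279.5908813  174.52677096]]
[[269.07131315 103.82756043]]
```

View pics/t1.png

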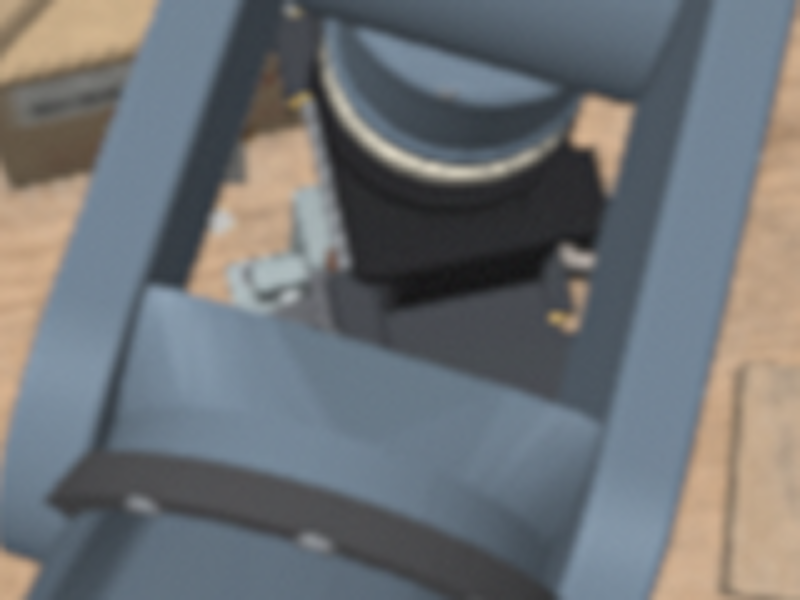

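View pics/s1.png

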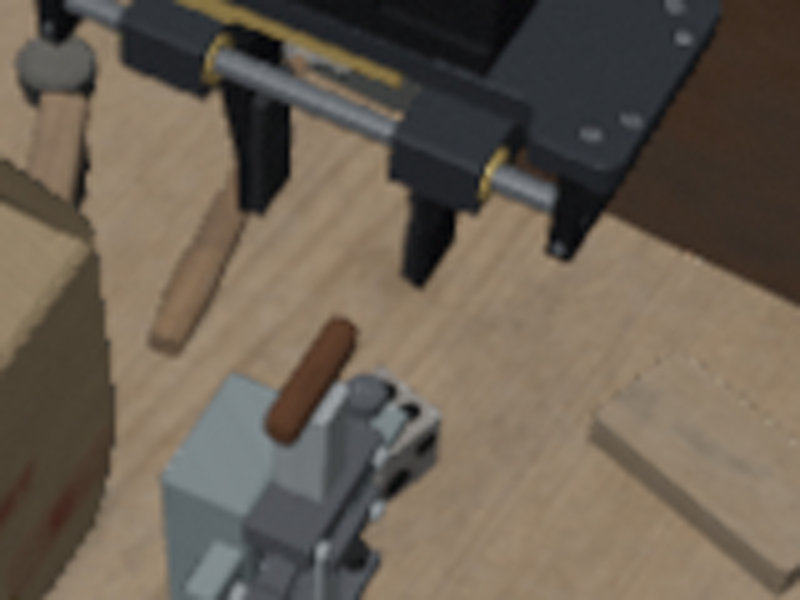

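Emit:
{"api": "apply_moves", "payload": {"steps": [{"x":9,"y":-4,"z":-25,"spin":0.01},{"x":6,"y":-3,"z":-20,"spin":0},{"x":0,"y":0,"z":-15,"spin":0},{"x":0,"y":0,"z":-5,"spin":0},{"x":0,"y":0,"z":0,"spin":0}]}}

```text
time_s: 4.5
position: [0.6118, -0.1505, 0.3017]
tcp_rot: [[0.994, 0.052, -0.095], [0.096, -0.016, 0.995], [0.051, -0.998, -0.021]]
force: [0.3, 0.1, -0.4]
opening: 0.573
```

Run:
```python
from h import *
s=read_state();print(s['position'],s['force'])
save("side","s2.png",(200,60,160,120),5)
p=s['position']
for dz in(0,-.008):print((proj("side",p+[0,0,dz])[0]-[200,60])*5)
```

```text
[ 0.61178599 -0.15049343  0.30168722] [ 0.32403835  0.12094097 -0.4182208 ]
[293.7609425  262.23432146]
[293.55323437 277.60506107]
```

View pics/s2.png

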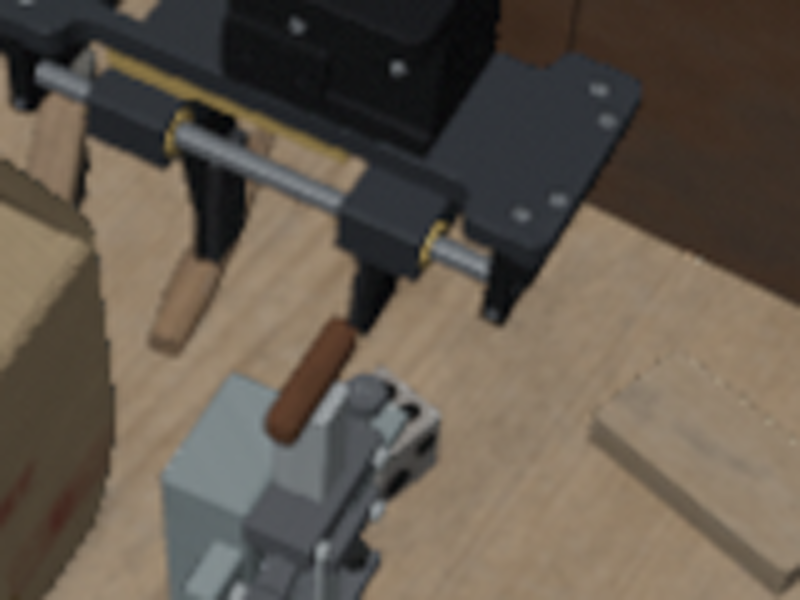

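Emit:
{"api": "apply_moves", "payload": {"steps": [{"x":0,"y":0,"z":0,"spin":0},{"x":0,"y":0,"z":0,"spin":0}]}}

```text
time_s: 4.75
position: [0.6133, -0.1508, 0.3059]
tcp_rot: [[0.994, 0.059, -0.096], [0.097, -0.019, 0.995], [0.057, -0.998, -0.024]]
force: [0.1, -1.2, 0.1]
opening: 0.572
```

Run:
```python
from h import *
for i in range(3):
    s=read_state();print(s['time_s'],s['position'],s['joint_positions'].round(3),s['qvel'].round(3),s['tau'].round(2),np.degrees(np.arcsin(s['tcp_rot'][:2,1])));
    imaging.capture("side")
```

```text
4.75 [ 0.6133176  -0.15077167  0.30585832] [-24.121  25.125  78.606   0.411  72.743 -29.762] [ 0.065 -0.837 -0.709 -0.008  0.452 -0.091] [  0.   -41.81 -19.73   0.07  -0.15   0.  ] [ 3.37842138 -1.08197758]
4.8 [ 0.6133749  -0.1508016   0.30592627] [-24.121  25.121  78.602   0.41   72.736 -29.765] [-0.091  0.374  0.349 -0.08  -0.242  0.066] [ -0.07 -41.16 -19.36   0.06  -0.12   0.  ] [ 3.39134923 -1.08863062]
4.85 [ 0.61316832 -0.15076622  0.30549511] [-24.126  25.143  78.633   0.41   72.729 -29.762] [-0.02   0.516  0.641 -0.123 -0.179  0.052] [ 3.000e-02 -4.203e+01 -1.981e+01  7.000e-02 -1.400e-01  0.000e+00] [ 3.35055208 -1.07119902]
```

Emit:
{"api": "apply_moves", "payload": {"steps": [{"x":0,"y":0,"z":0,"spin":0},{"x":0,"y":0,"z":0,"spin":0},{"x":0,"y":0,"z":0,"spin":0},{"x":0,"y":0,"z":0,"spin":0}]}}

```text
time_s: 5.3
position: [0.6128, -0.1507, 0.305]
tcp_rot: [[0.994, 0.057, -0.095], [0.097, -0.018, 0.995], [0.055, -0.998, -0.024]]
force: [-0.1, -0.4, 0.0]
opening: 0.574
```

Run:
```python
from h import *
for i in range(1):
    s=read_state();print(s['time_s'],s['position'],s['joint_positions'].round(3),s['qvel'].round(3),np.degrees(np.arcsin(s['tcp_rot'][:2,1])));
```

```text
5.3 [ 0.61276841 -0.15074777  0.30496291] [-24.138  25.168  78.672   0.407  72.741 -29.763] [-0.03   0.122  0.156 -0.013 -0.003  0.086] [ 3.27917299 -1.04244294]
```

Emit:
{"api": "apply_moves", "payload": {"steps": [{"x":0,"y":0,"z":40,"spin":0},{"x":0,"y":0,"z":40,"spin":0},{"x":0,"y":0,"z":0,"spin":0},{"x":0,"y":0,"z":0,"spin":0}]}}

```text
time_s: 5.7
position: [0.6113, -0.1503, 0.3851]
tcp_rot: [[0.994, 0.052, -0.095], [0.096, -0.016, 0.995], [0.05, -0.999, -0.021]]
force: [0.5, -0.3, 0.4]
opening: 0.575
```

```bash
cat > st.py <<'E'
from h import *
s=read_state();R=s['tcp_rot'];print(s['time_s'],(s['position']*1000).round(1),s['joint_positions'].round(2),s['qvel'].round(2),"F",s['force'].round(2),"tilt",np.degrees(np.arcsin(R[:2,1])).round(2),"yaw",np.degrees(np.arctan2(R[1,0],R[0,0])).round(2),"open",s['opening']*87)
E
python3 st.py
```

```text
5.7 [ 611.3 -150.3  385.1] [-24.15  21.89  71.6    0.39  83.42 -29.69] [ 0.09 -1.57 -2.93  0.08  0.46 -0.02] F [ 0.48 -0.28  0.38] tilt [ 2.98 -0.91] yaw 5.53 open 50.00609124389631
```

Emit:
{"api": "apply_moves", "payload": {"steps": [{"x":-40,"y":0,"z":0,"spin":0},{"x":-40,"y":0,"z":0,"spin":0},{"x":0,"y":0,"z":0,"spin":0},{"x":0,"y":0,"z":0,"spin":0}]}}

```text
time_s: 6.1
position: [0.5276, -0.1493, 0.3797]
tcp_rot: [[0.994, 0.045, -0.096], [0.097, -0.012, 0.995], [0.044, -0.999, -0.017]]
force: [0.1, 0.5, -0.2]
opening: 0.576
```

```bash
python3 st.py
```

```text
6.1 [ 527.6 -149.3  379.7] [-27.8   14.78  82.98   0.59  79.63 -33.42] [-0.49 -1.08  3.29 -0.38  0.94 -0.15] F [ 0.1   0.48 -0.17] tilt [ 2.58 -0.7 ] yaw 5.54 open 50.139538295487384
```

Emit:
{"api": "apply_moves", "payload": {"steps": [{"x":-9,"y":0,"z":25,"spin":0},{"x":-6,"y":0,"z":20,"spin":0},{"x":0,"y":0,"z":15,"spin":0},{"x":0,"y":0,"z":5,"spin":0},{"x":0,"y":0,"z":0,"spin":0}]}}

```text
time_s: 6.6
position: [0.5151, -0.1494, 0.4426]
tcp_rot: [[0.994, 0.041, -0.097], [0.097, -0.009, 0.995], [0.04, -0.999, -0.013]]
force: [0.7, 0.4, -1.2]
opening: 0.575
```

```bash
python3 st.py
```

```text
6.6 [ 515.1 -149.4  442.6] [-28.5   11.71  77.72   0.66  88.29 -34.08] [ 0.23  0.86 -0.33  0.1  -0.38  0.2 ] F [ 0.69  0.39 -1.19] tilt [ 2.32 -0.51] yaw 5.59 open 50.000314136037844
```

Emit:
{"api": "apply_moves", "payload": {"steps": [{"x":8,"y":0,"z":-8,"spin":0},{"x":12,"y":0,"z":-12,"spin":0},{"x":12,"y":0,"z":-12,"spin":0},{"x":12,"y":0,"z":-12,"spin":0},{"x":12,"y":0,"z":-12,"spin":0},{"x":12,"y":0,"z":-12,"spin":0},{"x":8,"y":0,"z":-12,"spin":0},{"x":4,"y":0,"z":-12,"spin":0},{"x":2,"y":0,"z":-12,"spin":0},{"x":0,"y":0,"z":-12,"spin":0},{"x":0,"y":0,"z":-6,"spin":0},{"x":0,"y":0,"z":0,"spin":0}]}}

```text
time_s: 7.8
position: [0.603, -0.1471, 0.298]
tcp_rot: [[0.995, 0.024, -0.098], [0.099, -0.001, 0.995], [0.024, -1.0, -0.003]]
force: [-0.8, -0.2, 0.5]
opening: 0.572
```

```bash
python3 st.py
```

```text
7.8 [ 603.  -147.1  298. ] [-24.27  25.53  79.11   0.55  74.1  -30.07] [-0.03 -0.23  0.13 -0.1  -0.15 -0.07] F [-0.77 -0.16  0.52] tilt [ 1.37 -0.04] yaw 5.66 open 49.78389680550308
```

Emit:
{"api": "apply_moves", "payload": {"steps": [{"x":-1,"y":-1,"z":-8,"spin":0},{"x":-1,"y":0,"z":-10,"spin":-0.003},{"x":-1,"y":0,"z":-10,"spin":-0.003},{"x":0,"y":0,"z":-10,"spin":0},{"x":0,"y":0,"z":-6,"spin":0},{"x":0,"y":0,"z":0,"spin":0}], "grip": 34}}

```text
time_s: 8.4
position: [0.5995, -0.1487, 0.2522]
tcp_rot: [[0.995, 0.027, -0.091], [0.091, -0.002, 0.996], [0.027, -1.0, -0.005]]
force: [0.8, -0.9, -0.2]
opening: 0.393
```

```bash
python3 st.py;  python3 - <<'E'
from h import *
save("side","s3.png",(200,60,160,120),5)
E
```

```text
8.4 [ 599.5 -148.7  252.2] [-24.54  27.71  82.99   0.56  67.83 -29.98] [-0.01 -0.13 -0.17  0.03 -0.15  0.01] F [ 0.82 -0.85 -0.18] tilt [ 1.55 -0.14] yaw 5.24 open 34.19466808506727
```

View pics/s3.png

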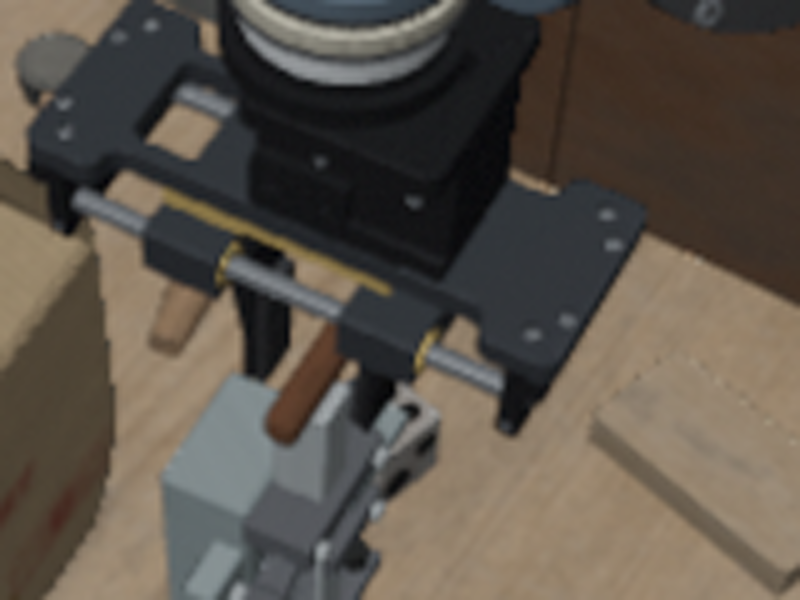

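Emit:
{"api": "apply_moves", "payload": {"steps": [{"x":0,"y":0,"z":-5,"spin":0},{"x":0,"y":0,"z":-1,"spin":0},{"x":0,"y":0,"z":0,"spin":0}], "grip": 34}}

```text
time_s: 8.75
position: [0.6005, -0.1491, 0.247]
tcp_rot: [[0.995, 0.03, -0.091], [0.092, -0.004, 0.996], [0.029, -1.0, -0.006]]
force: [0.0, 0.7, -0.1]
opening: 0.392
```

Emit:
{"api": "apply_moves", "payload": {"steps": [{"x":0,"y":0,"z":0,"spin":0},{"x":0,"y":0,"z":0,"spin":0},{"x":0,"y":0,"z":0,"spin":0},{"x":0,"y":0,"z":0,"spin":0}], "grip": 0}}

```text
time_s: 9.15
position: [0.6027, -0.1491, 0.2478]
tcp_rot: [[0.995, 0.035, -0.091], [0.092, -0.004, 0.996], [0.035, -0.999, -0.007]]
force: [5.2, 1.1, -4.0]
opening: 0.156
```

```bash
python3 st.py
```

```text
9.15 [ 602.7 -149.1  247.8] [-24.5   28.04  83.19   0.68  66.84 -30.01] [ 0.11  0.13 -0.2  -0.19  0.2  -0.12] F [ 5.17  1.07 -4.02] tilt [ 2.02 -0.23] yaw 5.26 open 13.600397500310486
```

Emit:
{"api": "apply_moves", "payload": {"steps": [{"x":0,"y":0,"z":3,"spin":0},{"x":0,"y":0,"z":4,"spin":0},{"x":0,"y":0,"z":4,"spin":0},{"x":0,"y":0,"z":4,"spin":0},{"x":0,"y":0,"z":4,"spin":0},{"x":0,"y":0,"z":4,"spin":0}]}}

```text
time_s: 9.75
position: [0.6027, -0.1491, 0.266]
tcp_rot: [[0.995, 0.031, -0.093], [0.093, -0.002, 0.996], [0.031, -1.0, -0.005]]
force: [4.9, -0.5, -10.5]
opening: 0.158
```

```bash
python3 st.py
```

```text
9.75 [ 602.7 -149.1  266. ] [-24.49  27.08  81.75   0.66  69.5  -30.03] [-0.   -1.89 -2.77 -0.07  4.89 -0.07] F [  4.88  -0.48 -10.48] tilt [ 1.78 -0.14] yaw 5.32 open 13.760838569173917
```

Emit:
{"api": "apply_moves", "payload": {"steps": [{"x":0,"y":0,"z":4,"spin":0},{"x":0,"y":0,"z":4,"spin":0},{"x":0,"y":0,"z":4,"spin":0},{"x":0,"y":0,"z":4,"spin":0},{"x":0,"y":0,"z":3,"spin":0},{"x":0,"y":0,"z":2,"spin":0},{"x":0,"y":0,"z":1,"spin":0}]}}

```text
time_s: 10.45
position: [0.6027, -0.149, 0.2866]
tcp_rot: [[0.995, 0.03, -0.093], [0.093, -0.001, 0.996], [0.03, -1.0, -0.004]]
force: [4.2, -1.0, -7.8]
opening: 0.159
```

```bash
python3 st.py;  python3 - <<'E'
from h import *
save("side","s4.png",(200,60,160,120),5)
E
```

```text
10.45 [ 602.7 -149.   286.6] [-24.5   25.99  80.2    0.67  72.23 -30.02] [-0.   -0.53 -0.9   0.06  1.14 -0.03] F [ 4.22 -0.97 -7.79] tilt [ 1.71 -0.08] yaw 5.32 open 13.849193786882278
```

View pics/s4.png

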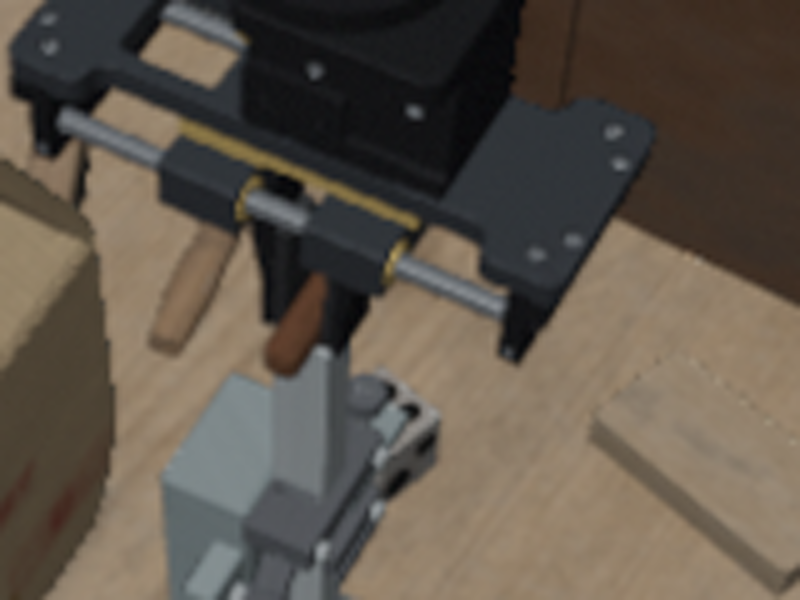

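Emit:
{"api": "apply_moves", "payload": {"steps": [{"x":0,"y":0,"z":2.5,"spin":0},{"x":0,"y":0,"z":2.5,"spin":0},{"x":0,"y":0,"z":2.5,"spin":0},{"x":0,"y":0,"z":2.5,"spin":0}]}}

```text
time_s: 10.9
position: [0.6027, -0.149, 0.2968]
tcp_rot: [[0.995, 0.03, -0.093], [0.093, -0.001, 0.996], [0.03, -1.0, -0.004]]
force: [4.6, -0.6, -8.6]
opening: 0.158
```

Emit:
{"api": "apply_moves", "payload": {"steps": [{"x":0,"y":0,"z":1.5,"spin":0},{"x":0,"y":0,"z":1.5,"spin":0}]}}

```text
time_s: 11.1
position: [0.6027, -0.149, 0.3005]
tcp_rot: [[0.995, 0.03, -0.093], [0.093, -0.001, 0.996], [0.03, -1.0, -0.004]]
force: [4.4, -0.2, -7.2]
opening: 0.159
```

Emit:
{"api": "apply_moves", "payload": {"steps": [{"x":0,"y":0,"z":1.2,"spin":0}]}}

```text
time_s: 11.2
position: [0.6027, -0.1491, 0.3022]
tcp_rot: [[0.995, 0.03, -0.093], [0.093, -0.002, 0.996], [0.03, -1.0, -0.004]]
force: [4.1, -0.1, -7.9]
opening: 0.157
```

Emit:
{"api": "apply_moves", "payload": {"steps": [{"x":0,"y":0,"z":1.2,"spin":0}]}}

```text
time_s: 11.3
position: [0.6027, -0.149, 0.3035]
tcp_rot: [[0.995, 0.03, -0.093], [0.093, -0.002, 0.996], [0.03, -1.0, -0.004]]
force: [4.1, -1.4, -9.9]
opening: 0.158
```

Emit:
{"api": "apply_moves", "payload": {"steps": [{"x":0,"y":0,"z":0.8,"spin":0}]}}

```text
time_s: 11.4
position: [0.6027, -0.149, 0.304]
tcp_rot: [[0.995, 0.03, -0.093], [0.093, -0.002, 0.996], [0.03, -1.0, -0.004]]
force: [6.8, -1.2, -11.7]
opening: 0.159
```

Emit:
{"api": "apply_moves", "payload": {"steps": [{"x":0,"y":0,"z":0.8,"spin":0}]}}

```text
time_s: 11.5
position: [0.6027, -0.149, 0.3041]
tcp_rot: [[0.995, 0.03, -0.093], [0.093, -0.001, 0.996], [0.03, -1.0, -0.004]]
force: [5.7, -1.2, -11.5]
opening: 0.158
```

Emit:
{"api": "apply_moves", "payload": {"steps": [{"x":0,"y":0,"z":1.5,"spin":0}]}}

```text
time_s: 11.6
position: [0.6027, -0.149, 0.3046]
tcp_rot: [[0.995, 0.03, -0.092], [0.093, -0.001, 0.996], [0.029, -1.0, -0.004]]
force: [5.1, -1.6, -12.5]
opening: 0.16
```

Emit:
{"api": "apply_moves", "payload": {"steps": [{"x":0,"y":0,"z":1.5,"spin":0}]}}

```text
time_s: 11.7
position: [0.6027, -0.149, 0.3048]
tcp_rot: [[0.995, 0.029, -0.092], [0.092, -0.0, 0.996], [0.029, -1.0, -0.003]]
force: [5.7, -1.1, -13.3]
opening: 0.157
```

Emit:
{"api": "apply_moves", "payload": {"steps": [{"x":0,"y":0,"z":2.4,"spin":0}]}}

```text
time_s: 11.8
position: [0.6027, -0.149, 0.3055]
tcp_rot: [[0.995, 0.028, -0.092], [0.092, 0.0, 0.996], [0.028, -1.0, -0.002]]
force: [7.0, -2.4, -16.1]
opening: 0.158
```

```bash
python3 st.py;  python3 - <<'E'
from h import *
save("side","s5.png",(200,60,160,120),5)
E
python3 st.py
```

```text
11.8 [ 602.7 -149.   305.5] [-24.51  25.09  78.65   0.69  74.82 -29.98] [-0.02 -0.08 -1.05 -0.03  1.76 -0.05] F [  7.05  -2.38 -16.1 ] tilt [1.59 0.01] yaw 5.3 open 13.761579831707902
11.85 [ 602.7 -149.1  305.5] [-24.51  25.09  78.64   0.69  74.83 -29.98] [ 0.08 -0.07  0.07 -0.03 -0.22  0.03] F [  5.88  -1.49 -13.7 ] tilt [1.58 0.01] yaw 5.3 open 14.059864246160934
```

Emit:
{"api": "apply_moves", "payload": {"steps": [{"x":0,"y":0,"z":2.6,"spin":0}]}}

```text
time_s: 11.95
position: [0.6027, -0.149, 0.306]
tcp_rot: [[0.995, 0.026, -0.092], [0.092, 0.001, 0.996], [0.026, -1.0, -0.002]]
force: [7.7, -2.2, -18.1]
opening: 0.157
```

```bash
python3 st.py;  python3 - <<'E'
from h import *
for i in range(3):
    imaging.capture("side");s=read_state();print(s['position'][2],s['force'])
E
```

```text
11.95 [ 602.7 -149.   306. ] [-24.52  25.11  78.55   0.7   75.   -29.98] [-0.06  0.24 -1.01  0.1   1.99 -0.04] F [  7.66  -2.2  -18.15] tilt [1.51 0.05] yaw 5.29 open 13.663069141377635
0.305994137993342 [  7.05796688  -1.4185589  -16.56511521]
0.3059879747905663 [  5.74091764  -1.19168566 -15.48130888]
0.3059594399399169 [  7.49514168  -0.71886565 -16.05420952]
```

Emit:
{"api": "apply_moves", "payload": {"steps": [{"x":0,"y":0,"z":-1.5,"spin":0},{"x":0,"y":0,"z":-2,"spin":0},{"x":0,"y":0,"z":-2,"spin":0},{"x":0,"y":0,"z":-2,"spin":0},{"x":0,"y":0,"z":-1.5,"spin":0}]}}

```text
time_s: 12.6
position: [0.6028, -0.1491, 0.2983]
tcp_rot: [[0.995, 0.027, -0.093], [0.093, 0.0, 0.996], [0.027, -1.0, -0.002]]
force: [2.3, -0.6, -3.2]
opening: 0.16
```

```bash
python3 st.py
```

```text
12.6 [ 602.8 -149.1  298.3] [-24.51  25.47  79.18   0.69  73.94 -30.01] [ 0.01  0.27  0.93 -0.01 -1.47  0.01] F [ 2.34 -0.6  -3.17] tilt [1.56 0.02] yaw 5.32 open 13.946115874733646
```

Emit:
{"api": "apply_moves", "payload": {"steps": [{"x":0,"y":0,"z":-1.5,"spin":0},{"x":0,"y":0,"z":-1.5,"spin":0},{"x":0,"y":0,"z":-1,"spin":0}]}}

```text
time_s: 12.9
position: [0.6027, -0.1491, 0.295]
tcp_rot: [[0.995, 0.028, -0.093], [0.093, -0.0, 0.996], [0.028, -1.0, -0.003]]
force: [2.4, 0.7, -4.1]
opening: 0.16
```

Emit:
{"api": "apply_moves", "payload": {"steps": [{"x":0,"y":0,"z":-0.8,"spin":0},{"x":0,"y":0,"z":-0.5,"spin":0}]}}

```text
time_s: 13.1
position: [0.6028, -0.1491, 0.2945]
tcp_rot: [[0.995, 0.029, -0.093], [0.093, -0.001, 0.996], [0.029, -1.0, -0.003]]
force: [0.5, 1.1, -0.6]
opening: 0.156
```

```bash
python3 st.py
```

```text
13.1 [ 602.8 -149.1  294.5] [-24.51  25.62  79.54   0.68  73.33 -30.01] [ 0.06  0.05  0.14 -0.06 -0.25  0.06] F [ 0.52  1.1  -0.61] tilt [ 1.64 -0.03] yaw 5.32 open 13.559753577449113
```

Emit:
{"api": "apply_moves", "payload": {"steps": [{"x":0,"y":0,"z":0,"spin":0},{"x":0,"y":0,"z":0,"spin":0},{"x":0,"y":0,"z":5,"spin":0},{"x":0,"y":0,"z":10,"spin":0},{"x":0,"y":0,"z":15,"spin":0},{"x":0,"y":0,"z":20,"spin":0},{"x":0,"y":0,"z":15,"spin":0},{"x":0,"y":0,"z":0,"spin":0}], "grip": 40}}

```text
time_s: 13.9
position: [0.6008, -0.1491, 0.3667]
tcp_rot: [[0.996, 0.027, -0.091], [0.091, -0.001, 0.996], [0.027, -1.0, -0.003]]
force: [0.1, 1.2, -0.2]
opening: 0.457
```

```bash
python3 st.py;  python3 - <<'E'
from h import *
save("side","s6.png",(200,60,200,150),4)
save("top","t6.png",(200,130,200,150),4)
E
```

```text
13.9 [ 600.8 -149.1  366.7] [-24.56  22.31  73.66   0.6   82.59 -29.83] [-0.08  0.36  1.26 -0.02  0.05  0.03] F [ 0.06  1.24 -0.17] tilt [ 1.56 -0.06] yaw 5.2 open 39.74754338564938
```

View pics/s6.png

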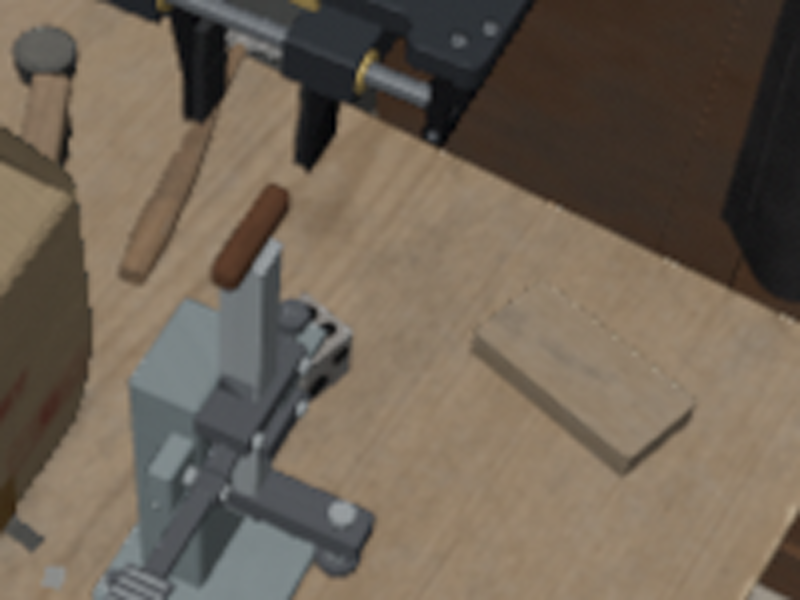

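View pics/t6.png

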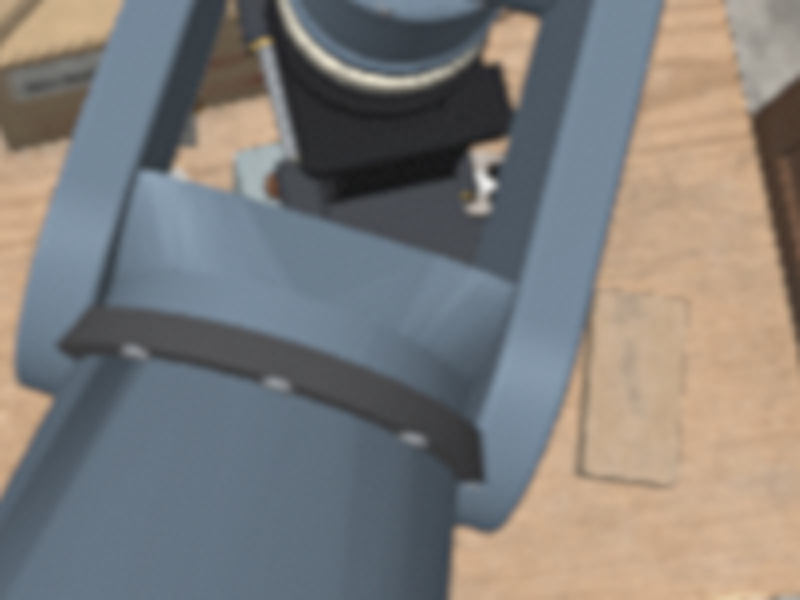

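Run:
```python
from fit3 import *
for d in(37,47):print(d,(proj("side",wl([-15,0,245+5+d])/1000)[0]-[200,60])*4)
from h import *
T=[((592,290),(63,31)),((688,298),(63,-31)),((676,486),(-63,-31)),((580,474),(-63,31))]
S=[((537,287),(63,-31)),((692,403),(-63,-31)),((625,460),(-63,31)),((474,338),(63,31))]
def f(p):
    c,s=np.cos(p[2]),np.sin(p[2]);o=[]
    for n,L,of in(("top",T,[200,130]),("side",S,[200,60])):
        for uv,(a,b) in L:
            o.append(proj(n,[p[0]+c*a-s*b,p[1]+s*a+c*b,.024])[0]-(np.array(uv)/4+of))
    return np.ravel(o)
r=least_squares(f,[.5,-.36,-.23]);print(r.x,np.degrees(r.x[2]),f(r.x).round(1))
x,y,t=r.x
for d in(42,):print("grasp",x-d/1000*np.cos(t),y-d/1000*np.sin(t))
```

```text
37 [249.76848024 245.69480449]
47 [250.14573253 230.59596841]
[-6.99280185  1.50495933 -0.42572507] -24.392249540335268 [ -409.7 -1631.7  1652.1 -1585.1  -373.9 -1924.5  1528.1 -1961.2   -99.2
  -663.2 -1493.   -748.3  -246.6  -748.1 -1459.4  -653. ]
grasp -7.031052905648782 1.5223045389659606
```

Run:
```python
from h import *
from scipy.optimize import least_squares
T=[((592,290),(63,31)),((688,298),(63,-31)),((676,486),(-63,-31)),((580,474),(-63,31))]
S=[((537,287),(63,-31)),((692,403),(-63,-31)),((625,460),(-63,31)),((474,338),(63,31))]
def f(p):
    c,s=np.cos(p[2]),np.sin(p[2]);o=[]
    for n,L,of in(("top",T,[200,130]),("side",S,[200,60])):
        for uv,(a,b) in L:
            a,b=a/1e3,b/1e3
            o.append(proj(n,[p[0]+c*a-s*b,p[1]+s*a+c*b,.024])[0]-(np.array(uv)/4+of))
    return np.ravel(o)
r=least_squares(f,[.5,-.36,-.23]);print(r.x,np.degrees(r.x[2]),f(r.x).round(1))
x,y,t=r.x
for d in(42,):print("grasp",x-d/1000*np.cos(t),y-d/1000*np.sin(t))
```

```text
[ 0.50243919 -0.36446226 -0.24096961] -13.806541443048966 [-0.3 -0.6 -1.1  0.1 -0.5  0.3 -0.2  0.5  0.3 -2.1  1.3  0.1  0.7  0.8
 -1.3 -1.2]
grasp 0.4616526902109278 -0.3544391945064027
```

Emit:
{"api": "apply_moves", "payload": {"steps": [{"x":-8,"y":-12,"z":0,"spin":0.1},{"x":-12,"y":-17,"z":0,"spin":0.11},{"x":-12,"y":-18,"z":0,"spin":0.11},{"x":-12,"y":-18,"z":0,"spin":0.11},{"x":-12,"y":-18,"z":-10,"spin":0.11},{"x":-12,"y":-18,"z":-12,"spin":0.11},{"x":-12,"y":-18,"z":-12,"spin":0.11},{"x":-12,"y":-18,"z":-12,"spin":0.11},{"x":-12,"y":-18,"z":-12,"spin":0.11},{"x":-12,"y":-18,"z":-12,"spin":0.11},{"x":-12,"y":-18,"z":-12,"spin":0.11},{"x":-8,"y":-10,"z":-8,"spin":0.04}], "grip": 87}}

```text
time_s: 15.2
position: [0.4528, -0.35, 0.2589]
tcp_rot: [[0.183, -0.015, -0.983], [0.983, 0.027, 0.182], [0.024, -1.0, 0.02]]
force: [1.0, -0.5, 0.2]
opening: 0.999
```

```bash
python3 st.py
```

```text
15.2 [ 452.8 -350.   258.9] [ -49.09   24.99   86.72    0.41   70.03 -128.71] [-12.57   5.2    7.09  -0.11 -10.61 -35.59] F [ 0.98 -0.5   0.16] tilt [-0.85  1.56] yaw 79.46 open 86.89793846093053
```

Emit:
{"api": "apply_moves", "payload": {"steps": [{"x":2,"y":-1,"z":-8,"spin":-0.01},{"x":2,"y":-1,"z":-14,"spin":-0.01},{"x":1,"y":-1,"z":-16,"spin":-0.01},{"x":1,"y":-1,"z":-18,"spin":-0.01},{"x":1,"y":0,"z":-18,"spin":-0.01},{"x":1,"y":0,"z":-18,"spin":-0.01},{"x":1,"y":0,"z":-18,"spin":0},{"x":0,"y":0,"z":-16,"spin":0},{"x":0,"y":0,"z":-14,"spin":0},{"x":0,"y":0,"z":-10,"spin":0},{"x":0,"y":0,"z":-6,"spin":0},{"x":0,"y":0,"z":0,"spin":0}]}}

```text
time_s: 16.4
position: [0.4627, -0.345, 0.0878]
tcp_rot: [[0.26, -0.02, -0.966], [0.965, 0.043, 0.259], [0.036, -0.999, 0.03]]
force: [-0.9, 0.6, -0.2]
opening: 1.001
```

```bash
python3 st.py
```

```text
16.4 [ 462.7 -345.    87.8] [ -48.21   38.63   93.83    1.     50.13 -123.85] [ 0.3  -0.14 -0.33  0.1   0.11  0.42] F [-0.88  0.56 -0.21] tilt [-1.15  2.44] yaw 74.95 open 87.12860063562752
```

Emit:
{"api": "apply_moves", "payload": {"steps": [{"x":32,"y":-24,"z":0,"spin":0.02},{"x":32,"y":-24,"z":0,"spin":0},{"x":0,"y":0,"z":0,"spin":0},{"x":0,"y":0,"z":0,"spin":0}]}}

```text
time_s: 16.8
position: [0.5271, -0.3917, 0.0886]
tcp_rot: [[0.241, -0.023, -0.97], [0.97, 0.045, 0.239], [0.038, -0.999, 0.034]]
force: [0.1, -0.6, -0.1]
opening: 1.002
```

```bash
python3 st.py
```

```text
16.8 [ 527.1 -391.7   88.6] [ -46.71   43.32   81.26    0.95   58.24 -123.33] [ 0.14  0.34 -3.21  0.27 -1.02  0.16] F [ 0.14 -0.59 -0.1 ] tilt [-1.35  2.6 ] yaw 76.07 open 87.18424885194104
```

Emit:
{"api": "apply_moves", "payload": {"steps": [{"x":-10,"y":7,"z":0,"spin":0},{"x":-10,"y":7,"z":0,"spin":0},{"x":-10,"y":7,"z":0,"spin":0},{"x":-10,"y":7,"z":0,"spin":0},{"x":-10,"y":7,"z":0,"spin":0},{"x":-8,"y":4,"z":0,"spin":0},{"x":0,"y":0,"z":0,"spin":0}]}}

```text
time_s: 17.5
position: [0.4619, -0.346, 0.0916]
tcp_rot: [[0.242, -0.026, -0.97], [0.969, 0.048, 0.241], [0.041, -0.999, 0.037]]
force: [-0.0, -0.4, 0.1]
opening: 0.999
```

```bash
python3 st.py
```

```text
17.5 [ 461.9 -346.    91.6] [ -48.3    38.44   93.37    0.93   51.25 -124.92] [ 0.03 -0.5  -0.23  0.27 -0.74  0.14] F [-0.01 -0.39  0.12] tilt [-1.49  2.76] yaw 75.97 open 86.87935686422016
```

Emit:
{"api": "apply_moves", "payload": {"steps": [{"x":0,"y":0,"z":45,"spin":0},{"x":0,"y":0,"z":45,"spin":0},{"x":0,"y":0,"z":0,"spin":0},{"x":0,"y":0,"z":0,"spin":0}]}}

```text
time_s: 17.9
position: [0.461, -0.3454, 0.1833]
tcp_rot: [[0.244, -0.027, -0.969], [0.969, 0.05, 0.242], [0.042, -0.998, 0.039]]
force: [-0.9, 0.9, -0.4]
opening: 1.004
```

```bash
python3 st.py
```

```text
17.9 [ 461.  -345.4  183.3] [ -48.34   30.97   89.74    0.84   62.49 -124.68] [ 0.06 -2.33 -2.33  0.13  0.36  0.05] F [-0.85  0.92 -0.36] tilt [-1.57  2.89] yaw 75.88 open 87.31065758506409
```

Emit:
{"api": "apply_moves", "payload": {"steps": [{"x":0,"y":0,"z":-30,"spin":0},{"x":0,"y":0,"z":-30,"spin":0},{"x":0,"y":0,"z":0,"spin":0},{"x":0,"y":0,"z":0,"spin":0}]}}

```text
time_s: 18.3
position: [0.4614, -0.3458, 0.1212]
tcp_rot: [[0.244, -0.026, -0.969], [0.969, 0.049, 0.243], [0.041, -0.998, 0.037]]
force: [0.6, -0.6, 0.2]
opening: 1.001
```

```bash
python3 st.py
```

```text
18.3 [ 461.4 -345.8  121.2] [ -48.34   35.88   92.46    0.92   54.76 -124.81] [ 0.04  1.83  1.49 -0.05 -0.22  0.05] F [ 0.59 -0.59  0.2 ] tilt [-1.49  2.81] yaw 75.87 open 87.0857507755105
```

Emit:
{"api": "apply_moves", "payload": {"steps": [{"x":0,"y":-2,"z":-8,"spin":0},{"x":0,"y":-2,"z":-14,"spin":0},{"x":0,"y":-2,"z":-14,"spin":0},{"x":0,"y":-2,"z":-14,"spin":0},{"x":0,"y":-1,"z":-14,"spin":0},{"x":0,"y":0,"z":-12,"spin":0},{"x":0,"y":0,"z":-8,"spin":0},{"x":0,"y":0,"z":-4,"spin":0},{"x":0,"y":0,"z":0,"spin":0}]}}

```text
time_s: 19.2
position: [0.4619, -0.3563, 0.0263]
tcp_rot: [[0.244, -0.025, -0.969], [0.969, 0.048, 0.243], [0.04, -0.999, 0.036]]
force: [0.1, 0.5, -0.5]
opening: 1.001
```

```bash
python3 st.py;python3 - <<'E'
from h import *
save("side","s7.png",(240,60,200,150),4)
E
```

```text
19.2 [ 461.9 -356.3   26.3] [ -48.99   44.68   93.82    1.03   44.51 -125.64] [ 0.1   0.05 -0.1   0.08 -0.14 -0.05] F [ 0.12  0.52 -0.51] tilt [-1.43  2.74] yaw 75.86 open 87.06794251516676
```

View pics/s7.png

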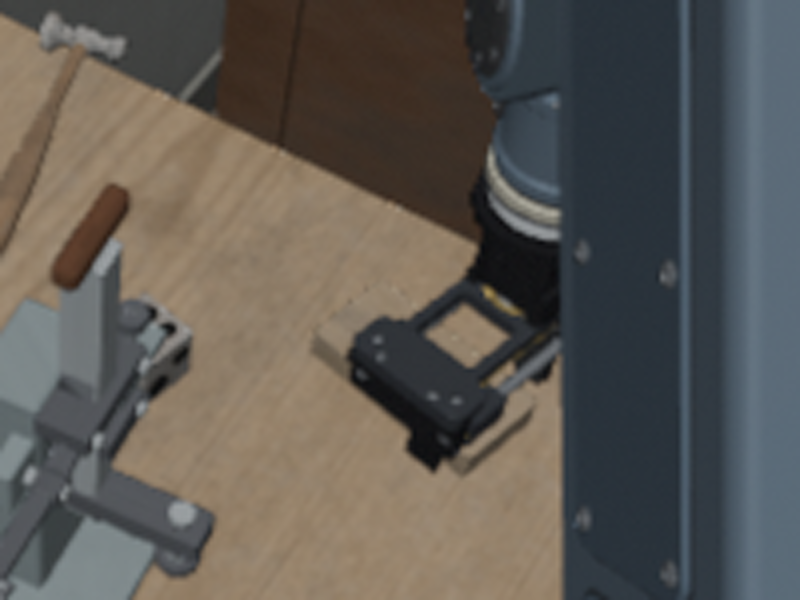

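Emit:
{"api": "apply_moves", "payload": {"steps": [{"x":0,"y":1,"z":-6,"spin":0},{"x":0,"y":0,"z":-5,"spin":0},{"x":0,"y":0,"z":-3,"spin":0},{"x":0,"y":0,"z":-3,"spin":0}]}}

```text
time_s: 19.65
position: [0.4632, -0.3563, 0.0103]
tcp_rot: [[0.244, -0.022, -0.97], [0.969, 0.044, 0.242], [0.038, -0.999, 0.032]]
force: [-0.2, 0.5, 5.0]
opening: 0.999
```

```bash
python3 st.py
```

```text
19.65 [ 463.2 -356.3   10.3] [ -48.9    46.17   94.05    1.07   42.52 -125.63] [-0.05  2.69  0.21 -0.28 -3.14 -0.05] F [-0.23  0.48  4.99] tilt [-1.25  2.53] yaw 75.89 open 86.8856294935821
```

Emit:
{"api": "apply_moves", "payload": {"steps": [{"x":0,"y":0,"z":-4,"spin":0},{"x":0,"y":0,"z":-4,"spin":0},{"x":0,"y":0,"z":-4,"spin":0},{"x":0,"y":0,"z":-4,"spin":0}]}}

```text
time_s: 20.05
position: [0.4632, -0.3563, 0.0098]
tcp_rot: [[0.243, -0.022, -0.97], [0.97, 0.04, 0.242], [0.033, -0.999, 0.031]]
force: [-4.1, 5.7, 25.6]
opening: 0.997
```

```bash
python3 st.py
```

```text
20.05 [ 463.2 -356.3    9.8] [ -48.81   46.18   94.16    0.83   42.21 -125.42] [ 0.16 -0.24  0.59 -0.53 -1.01  0.41] F [-4.13  5.66 25.62] tilt [-1.26  2.29] yaw 75.95 open 86.69598384964995
```

Emit:
{"api": "apply_moves", "payload": {"steps": [{"x":0,"y":0,"z":-5,"spin":0},{"x":0,"y":0,"z":-5,"spin":0},{"x":0,"y":0,"z":-5,"spin":0},{"x":0,"y":0,"z":-5,"spin":0},{"x":0,"y":0,"z":-5,"spin":0},{"x":0,"y":0,"z":-5,"spin":0},{"x":0,"y":0,"z":-5,"spin":0},{"x":0,"y":0,"z":-5,"spin":0},{"x":0,"y":0,"z":-5,"spin":0},{"x":0,"y":0,"z":-5,"spin":0}]}}

```text
time_s: 21.05
position: [0.463, -0.3562, 0.009]
tcp_rot: [[0.24, -0.019, -0.971], [0.971, 0.023, 0.24], [0.018, -1.0, 0.024]]
force: [-5.2, 6.9, 32.6]
opening: 0.996
```

```bash
python3 st.py
```

```text
21.05 [ 463.  -356.2    9. ] [-4.8560e+01  4.6070e+01  9.4790e+01  1.1000e-01  4.0840e+01 -1.2475e+02] [ 0.35 -0.13  0.6  -0.71 -1.44  0.69] F [-5.19  6.86 32.64] tilt [-1.07  1.32] yaw 76.09 open 86.64825250762094
```

Emit:
{"api": "apply_moves", "payload": {"steps": [{"x":0,"y":0,"z":-5,"spin":0},{"x":0,"y":0,"z":-5,"spin":0},{"x":0,"y":0,"z":-5,"spin":0},{"x":0,"y":0,"z":-5,"spin":0},{"x":0,"y":0,"z":-5,"spin":0},{"x":0,"y":0,"z":-5,"spin":0},{"x":0,"y":0,"z":-5,"spin":0},{"x":0,"y":0,"z":0,"spin":0},{"x":0,"y":0,"z":3,"spin":0},{"x":0,"y":0,"z":2,"spin":0},{"x":0,"y":0,"z":0,"spin":0}]}}

```text
time_s: 22.15
position: [0.4638, -0.3568, 0.0166]
tcp_rot: [[0.239, -0.013, -0.971], [0.971, 0.007, 0.238], [0.004, -1.0, 0.014]]
force: [-0.0, 0.5, 0.3]
opening: 1.0
```

```bash
python3 st.py
```

```text
22.15 [ 463.8 -356.8   16.6] [ -48.36   45.18   95.23   -0.44   40.36 -124.22] [-0.09  0.35  0.   -0.03 -0.18  0.01] F [-0.05  0.47  0.28] tilt [-0.73  0.39] yaw 76.2 open 87.00785194765713
```

Emit:
{"api": "apply_moves", "payload": {"steps": [{"x":0,"y":0,"z":0,"spin":0},{"x":0,"y":0,"z":0,"spin":0},{"x":0,"y":0,"z":0,"spin":0},{"x":0,"y":0,"z":0,"spin":0},{"x":0,"y":0,"z":0,"spin":0}], "grip": 40}}

```text
time_s: 22.65
position: [0.4632, -0.3564, 0.0147]
tcp_rot: [[0.239, -0.015, -0.971], [0.971, 0.009, 0.239], [0.005, -1.0, 0.016]]
force: [-0.3, 0.1, 3.5]
opening: 0.713
```

```bash
python3 st.py
```

```text
22.65 [ 463.2 -356.4   14.7] [ -48.37   45.38   95.21   -0.45   40.35 -124.22] [-0.06  0.05  0.01 -0.05  0.07  0.03] F [-0.27  0.11  3.5 ] tilt [-0.84  0.51] yaw 76.19 open 62.008055459042154
```

Emit:
{"api": "apply_moves", "payload": {"steps": [{"x":-2,"y":8,"z":0.5,"spin":0.02},{"x":-3,"y":15,"z":0,"spin":0.03},{"x":-3,"y":17,"z":0,"spin":0.03},{"x":-3,"y":17,"z":0,"spin":0.03},{"x":-3,"y":17,"z":0,"spin":0.03},{"x":-3,"y":17,"z":0,"spin":0.03},{"x":-3,"y":17,"z":0,"spin":0.03},{"x":-3,"y":17,"z":0,"spin":0.03},{"x":-3,"y":17,"z":0,"spin":0.03},{"x":-3,"y":15,"z":0,"spin":0.03},{"x":-3,"y":10,"z":0,"spin":0.02},{"x":-2,"y":5,"z":0,"spin":0.01}]}}

```text
time_s: 23.85
position: [0.4227, -0.1673, 0.0151]
tcp_rot: [[-0.107, -0.02, -0.994], [0.994, 0.007, -0.107], [0.009, -1.0, 0.019]]
force: [-0.1, -0.4, -0.8]
opening: 0.714
```

```bash
python3 st.py
```

```text
23.85 [ 422.7 -167.3   15.1] [ -35.49   41.27  114.1    -0.8    25.8  -130.93] [ 4.34 -0.87  5.58 -0.33 -5.71 -2.05] F [-0.08 -0.44 -0.77] tilt [-1.15  0.39] yaw 96.16 open 62.143923988788956
```

Settle, then look at the alignment.

Emit:
{"api": "apply_moves", "payload": {"steps": [{"x":0,"y":0,"z":0,"spin":-0.012},{"x":0,"y":0,"z":0,"spin":0}]}}

```text
time_s: 24.05
position: [0.4222, -0.1663, 0.0151]
tcp_rot: [[-0.096, -0.021, -0.995], [0.995, 0.008, -0.096], [0.01, -1.0, 0.02]]
force: [-1.1, -0.5, -1.1]
opening: 0.709
```

```bash
python3 st.py
python3 - <<'E'
from fit3 import *
save("side","s8.png",(210,110,160,120),5)
s=read_state();p=s['position'][:2]-q[:2];c,sn=np.cos(q[2]),np.sin(q[2]);print("local",c*p[0]+sn*p[1],-sn*p[0]+c*p[1])
E
```

```text
24.05 [ 422.2 -166.3   15.1] [ -35.43   41.27  114.17   -0.78   25.81 -130.25] [ 0.11 -0.03  0.21 -0.06 -0.14 -0.11] F [-1.06 -0.46 -1.06] tilt [-1.21  0.45] yaw 95.52 open 61.7078371082561
local -0.19594613840651387 -0.0017858794120556888
```

View pics/s8.png

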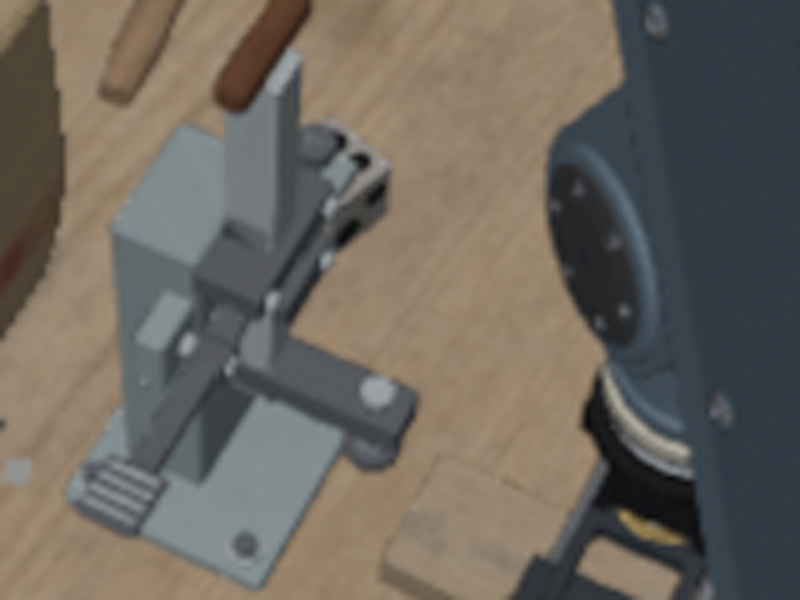

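Emit:
{"api": "apply_moves", "payload": {"steps": [{"x":5,"y":0.8,"z":0,"spin":0},{"x":8,"y":1.2,"z":0,"spin":0},{"x":8,"y":1.2,"z":0,"spin":0},{"x":7,"y":1,"z":0,"spin":0},{"x":4,"y":0.5,"z":0,"spin":0},{"x":0,"y":0,"z":0,"spin":0}]}}

```text
time_s: 24.7
position: [0.4589, -0.1638, 0.015]
tcp_rot: [[-0.094, -0.018, -0.995], [0.996, 0.006, -0.094], [0.008, -1.0, 0.018]]
force: [-0.6, -0.1, -1.0]
opening: 0.707
```

```bash
python3 st.py
python3 - <<'E'
from fit3 import *
save("side","s9.png",(220,140,120,90),6)
save("top","t9.png",(220,140,120,90),6)
s=read_state();p=s['position'][:2]-q[:2];c,sn=np.cos(q[2]),np.sin(q[2]);print("local",c*p[0]+sn*p[1],-sn*p[0]+c*p[1])
E
```

```text
24.7 [ 458.9 -163.8   15. ] [ -32.64   42.01  109.47   -0.56   29.59 -127.52] [ 0.1   0.32 -0.28 -0.02  0.25  0.1 ] F [-0.65 -0.07 -1.02] tilt [-1.05  0.34] yaw 95.37 open 61.52820889006722
local -0.15990711025520976 -0.0023706814104226086
```

View pics/s9.png

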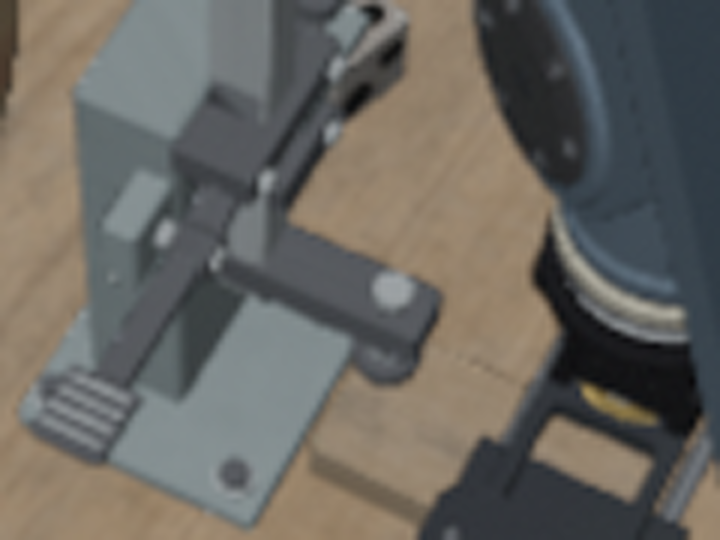

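View pics/t9.png

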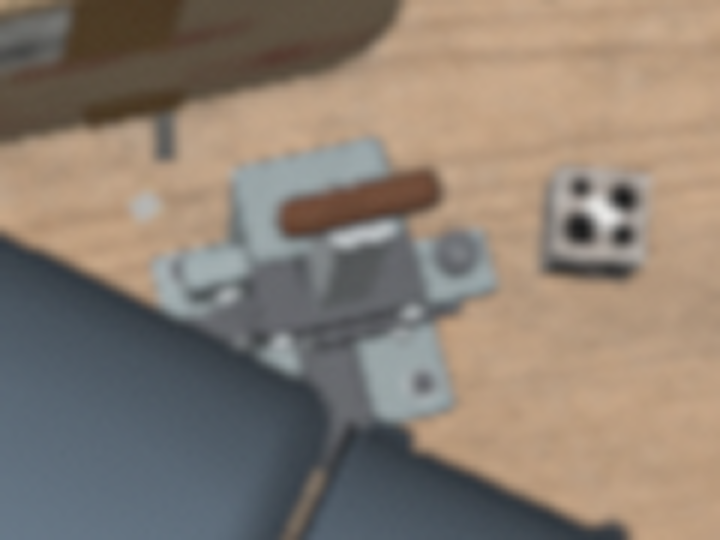

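Run:
```python
from fit3 import *
def L(uv,z):
    X=ray("side",np.array(uv)/6+[220,140],z)[0];p=X[:2]-q[:2];c,sn=np.cos(q[2]),np.sin(q[2]);return ((c*p[0]+sn*p[1])*1000).round(1),((-sn*p[0]+c*p[1])*1000).round(1)
for uv,z in(((310,448),.024),((316,471),0.0),((420,494),.024),((420,521),0),((248,520),.012),((352,342),.012),((112,460),.012)):print(uv,z,L(uv,z))
for P in([-50,60,12],[-50,0,12],[-50,31,24],[-56,31,24],[-72,0,60]):print(P,(proj("side",wl(P)/1000)[0]-[220,140])*6)
```

```text
(310, 448) 0.024 (np.float64(-57.2), np.float64(27.4))
(316, 471) 0.0 (np.float64(-58.5), np.float64(23.4))
(420, 494) 0.024 (np.float64(-100.8), np.float64(25.1))
(420, 521) 0 (np.float64(-101.8), np.float64(23.5))
(248, 520) 0.012 (np.float64(-48.4), np.float64(58.7))
(352, 342) 0.012 (np.float64(-47.9), np.float64(-26.3))
(112, 460) 0.012 (np.float64(7.4), np.float64(60.9))
[-50, 60, 12] [250.29388419 524.79188097]
[-50, 0, 12] [325.40166825 397.75517516]
[-50, 31, 24] [287.98727144 447.40684962]
[-56, 31, 24] [302.57443613 454.35762832]
[-72, 0, 60] [385.5396538  358.82028794]
```

```bash
cat > ov.py <<'E'
import sys
from fit3 import *
def ov(name,roi,s,cx,ys,out,yaw=0,im=None):
    im=imaging.capture(name) if im is None else im
    b=cv2.cvtColor(im,cv2.COLOR_RGB2BGR);x,y,w,h=roi;b=cv2.resize(b[y:y+h,x:x+w],None,fx=s,fy=s,interpolation=cv2.INTER_CUBIC)
    def dr(P,col):
        u=((proj(name,W(q,P))-[x,y]+.5)*s).astype(np.int32);cv2.polylines(b,[u],True,col,1,cv2.LINE_AA)
    for cy,col in ys:
        for z in(0,24):
            c,sn=np.cos(yaw),np.sin(yaw)
            dr([[cx+c*a-sn*d,cy+sn*a+c*d,z] for a,d in((-63,-31),(63,-31),(63,31),(-63,31))],col)
    for z in(0,12): dr([[-50,-60,z],[50,-60,z],[50,60,z],[-50,60,z]],(255,255,0))
    cv2.imwrite("pics/"+out,b)
E
python3 - <<'E'
from ov import *
ov("side",(230,160,100,75),8,-120,[(-2.4,(0,255,0)),(-5,(0,0,255))],"o1.png")
E
```

```text
(no output)
```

View pics/o1.png

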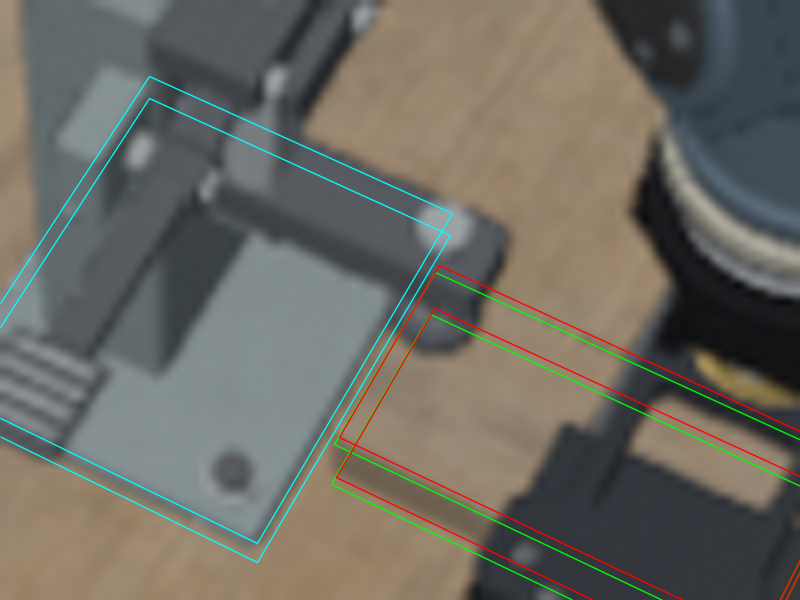

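```bash
python3 - <<'E'
from fit3 import *
im=imaging.capture("side");np.save("side_now.npy",im)
imt=imaging.capture("top");np.save("top_now.npy",imt)
b=im.astype(float);g=b[...,2]-b[...,0]   # blue-red
def samp(img,uv):return cv2.remap(img.astype(np.float32),np.float32(uv[:,0])[None],np.float32(uv[:,1])[None],cv2.INTER_LINEAR)[0]
ys=np.arange(48,72,1.)
for name,img in(("br",g),("lum",b.mean(2))):
  print(name)
  for x in(-40,-32,-24,-16):
    print(x,samp(img,proj("side",W(q,[[x,y,12] for y in ys]))).round().astype(int).tolist())
xs=np.arange(-64,-38,1.)
print("front edge")
for y in(50,40,30,20,10,0,-10,-20):
    print(y,samp(g,proj("side",W(q,[[x,y,12] for x in xs]))).round().astype(int).tolist())
E
python3 - <<'E'
import cv2,numpy as np
im=np.load("side_now.npy")
b=cv2.cvtColor(im[185:235,235:300],cv2.COLOR_RGB2BGR);cv2.imwrite("pics/raw.png",cv2.resize(b,None,fx=12,fy=12,interpolation=cv2.INTER_NEAREST))
E
```

```text
br
-40 [7, 8, 8, 9, 10, 12, 12, 13, 13, 13, 13, 11, 6, -2, -13, -27, -37, -41, -42, -43, -44, -45, -45, -45]
-32 [7, 7, 8, 8, 9, 10, 11, 12, 12, 12, 12, 11, 10, 2, -7, -20, -31, -40, -44, -44, -44, -44, -44, -44]
-24 [12, 13, 13, 13, 13, 13, 12, 12, 12, 12, 12, 12, 7, 1, -9, -24, -37, -45, -47, -47, -47, -46, -46, -46]
-16 [12, 12, 12, 12, 12, 12, 12, 12, 12, 13, 12, 12, 10, 4, -7, -19, -32, -41, -47, -48, -48, -47, -47, -48]
lum
-40 [119, 126, 137, 140, 138, 133, 135, 139, 140, 138, 135, 130, 123, 118, 119, 125, 130, 133, 134, 134, 135, 135, 135, 133]
-32 [104, 116, 128, 139, 146, 146, 142, 140, 139, 138, 135, 130, 125, 126, 129, 131, 131, 132, 133, 135, 136, 137, 137, 138]
-24 [141, 141, 141, 140, 140, 140, 140, 140, 140, 138, 134, 130, 123, 116, 114, 120, 126, 131, 132, 132, 133, 133, 132, 133]
-16 [142, 142, 142, 141, 141, 141, 141, 141, 140, 138, 135, 128, 120, 116, 116, 117, 122, 126, 129, 129, 128, 126, 125, 124]
front edge
50 [-46, -46, -46, -46, -46, -46, -46, -46, -45, -45, -44, -43, -37, -28, -14, 0, 11, 12, 12, 12, 12, 12, 11, 9, 8, 7]
40 [-44, -44, -45, -45, -46, -46, -47, -47, -47, -48, -47, -45, -40, -29, -15, -1, 9, 12, 12, 12, 12, 11, 11, 11, 11, 9]
30 [-37, -36, -36, -36, -37, -38, -40, -42, -44, -46, -46, -45, -41, -31, -17, -3, 8, 12, 12, 12, 12, 12, 12, 13, 13, 13]
20 [-33, -33, -32, -33, -33, -34, -33, -33, -33, -34, -35, -37, -37, -28, -16, -3, 7, 13, 13, 13, 13, 13, 13, 13, 13, 13]
10 [-37, -37, -37, -37, -36, -36, -35, -35, -35, -34, -35, -37, -40, -32, -21, -7, 4, 12, 13, 12, 12, 12, 13, 13, 12, 12]
0 [-31, -31, -31, -30, -30, -30, -29, -29, -29, -30, -32, -35, -37, -30, -19, -6, 5, 12, 13, 13, 12, 12, 12, 12, 13, 13]
-10 [-32, -32, -32, -32, -32, -33, -32, -32, -32, -33, -35, -37, -39, -33, -23, -10, 2, 11, 13, 13, 13, 13, 12, 12, 13, 13]
-20 [7, 8, 8, 8, 8, 8, 7, 7, 6, 6, 5, 3, 1, 0, 0, 3, 8, 13, 13, 13, 13, 13, 12, 12, 12, 12]
```

View pics/raw.png

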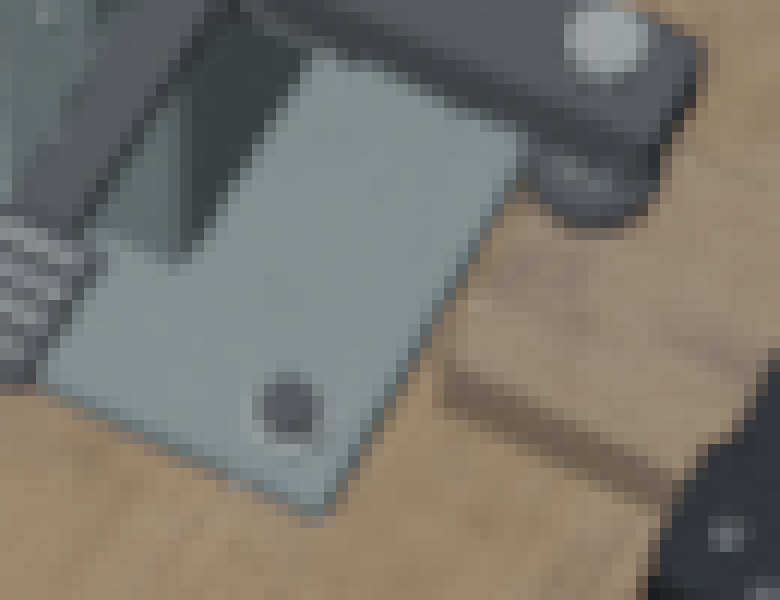

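Emit:
{"api": "apply_moves", "payload": {"steps": [{"x":0,"y":2,"z":0,"spin":0},{"x":0,"y":2,"z":0,"spin":0},{"x":0,"y":0,"z":0,"spin":0}]}}

```text
time_s: 25.25
position: [0.457, -0.1594, 0.0151]
tcp_rot: [[-0.092, -0.02, -0.996], [0.996, 0.007, -0.092], [0.009, -1.0, 0.019]]
force: [0.1, 0.7, -1.5]
opening: 0.712
```

```bash
python3 st.py
cat > loc.py <<'E'
from fit3 import *
s=read_state();p=s['position'][:2]-q[:2];c,sn=np.cos(q[2]),np.sin(q[2]);print("local",(c*p[0]+sn*p[1])*1000,(-sn*p[0]+c*p[1])*1000)
E
python3 loc.py
```

```text
25.25 [ 457.  -159.4   15.1] [ -32.32   41.94  109.86   -0.55   29.39 -127.1 ] [-0.18 -0.02  0.06 -0.06  0.06 -0.01] F [ 0.05  0.7  -1.48] tilt [-1.15  0.41] yaw 95.26 open 61.903453588950995
local -160.6913755435228 2.0099147548702025
```

Emit:
{"api": "apply_moves", "payload": {"steps": [{"x":2,"y":0,"z":0,"spin":0},{"x":2,"y":0.2,"z":0,"spin":0},{"x":2,"y":0.2,"z":0,"spin":0}]}}

```text
time_s: 25.55
position: [0.462, -0.1583, 0.0151]
tcp_rot: [[-0.092, -0.022, -0.996], [0.996, 0.008, -0.092], [0.01, -1.0, 0.022]]
force: [-0.4, 0.1, -0.4]
opening: 0.713
```

```bash
python3 st.py;python3 loc.py
```

```text
25.55 [ 462.  -158.3   15.1] [ -31.88   42.07  109.1    -0.54   30.17 -126.68] [ 1.54  0.56 -2.72  0.15  2.43  1.41] F [-0.41  0.15 -0.45] tilt [-1.29  0.48] yaw 95.26 open 61.99182872722754
local -155.57827709707237 2.664138847353809
```

Emit:
{"api": "apply_moves", "payload": {"steps": [{"x":1.5,"y":0.1,"z":0,"spin":0},{"x":1.5,"y":0.1,"z":0,"spin":0}]}}

```text
time_s: 25.75
position: [0.4641, -0.158, 0.0151]
tcp_rot: [[-0.092, -0.025, -0.995], [0.996, 0.009, -0.093], [0.011, -1.0, 0.024]]
force: [-6.9, -4.6, 1.2]
opening: 0.71
```

```bash
python3 st.py;python3 loc.py
```

```text
25.75 [ 464.1 -158.    15.1] [ -31.68   42.15  108.71   -0.63   30.63 -126.44] [ 0.65  0.38 -1.4  -1.34  2.73  1.59] F [-6.87 -4.61  1.17] tilt [-1.44  0.51] yaw 95.3 open 61.780078103050045
local -153.429597004826 2.774002551425443
```

Emit:
{"api": "apply_moves", "payload": {"steps": [{"x":1.5,"y":0,"z":0,"spin":0},{"x":1.5,"y":0,"z":0,"spin":0}]}}

```text
time_s: 25.95
position: [0.4641, -0.158, 0.0151]
tcp_rot: [[-0.093, -0.032, -0.995], [0.996, 0.01, -0.093], [0.013, -0.999, 0.031]]
force: [-5.5, -2.6, 2.3]
opening: 0.715
```

```bash
python3 st.py;python3 loc.py
python3 - <<'E'
from ov import *
s=read_state();print(s['moment'])
im=imaging.capture("side");np.save("side_now.npy",im)
b=cv2.cvtColor(im[185:235,235:300],cv2.COLOR_RGB2BGR);cv2.imwrite("pics/raw2.png",cv2.resize(b,None,fx=12,fy=12,interpolation=cv2.INTER_NEAREST))
E
```

```text
25.95 [ 464.1 -158.    15.1] [ -31.61   42.21  108.43   -0.89   31.21 -126.17] [ 0.43  0.2  -1.29 -1.24  2.92  1.3 ] F [-5.54 -2.6   2.3 ] tilt [-1.81  0.57] yaw 95.32 open 62.18330884347562
local -153.4877649607587 2.7064707149560814
[-0.75746469  0.75391474 -0.14512047]
```

View pics/raw2.png

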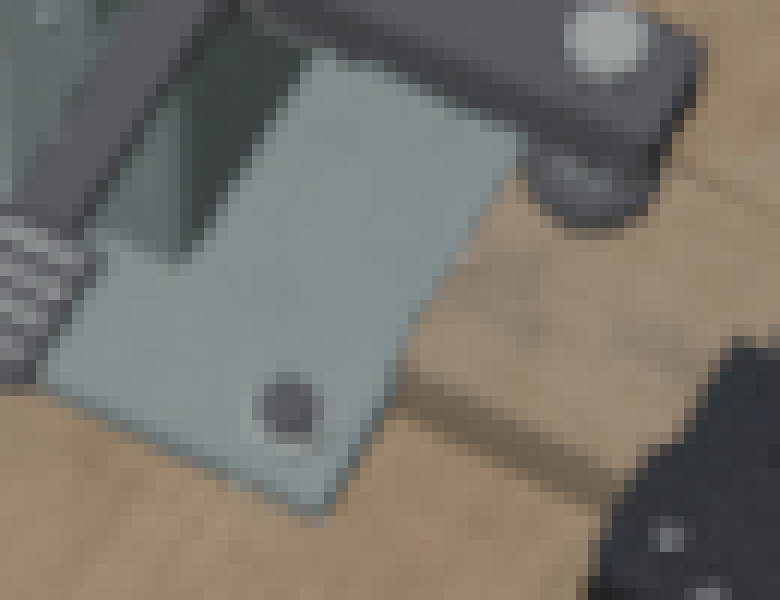

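Emit:
{"api": "apply_moves", "payload": {"steps": [{"x":0,"y":0,"z":0,"spin":0},{"x":0,"y":0,"z":0,"spin":0},{"x":0,"y":0,"z":0,"spin":0},{"x":-4,"y":-0.4,"z":0,"spin":0},{"x":-8,"y":-0.8,"z":0,"spin":0},{"x":-10,"y":-1,"z":0,"spin":0},{"x":-10,"y":-1,"z":0,"spin":0},{"x":-10,"y":-1,"z":0,"spin":0},{"x":-5,"y":-0.5,"z":0,"spin":0},{"x":0,"y":0,"z":0,"spin":0}], "grip": 85}}

```text
time_s: 27.0
position: [0.4134, -0.163, 0.0157]
tcp_rot: [[-0.092, -0.03, -0.995], [0.996, 0.01, -0.092], [0.013, -0.999, 0.029]]
force: [-1.1, 0.8, 0.1]
opening: 0.976
```

```bash
python3 st.py;python3 loc.py
python3 - <<'E'
from ov import *
im=imaging.capture("side")
ov("side",(230,160,100,75),8,-113,[(0,(0,255,0))],"o3.png",im=im)
b=cv2.cvtColor(im[170:250,235:340],cv2.COLOR_RGB2BGR);cv2.imwrite("pics/raw3.png",cv2.resize(b,None,fx=7,fy=7,interpolation=cv2.INTER_NEAREST))
E
```

```text
27.0 [ 413.4 -163.    15.7] [ -35.61   41.08  115.13   -1.26   25.53 -129.77] [-0.48 -0.02  0.08  0.16 -0.46 -0.1 ] F [-1.14  0.77  0.08] tilt [-1.72  0.57] yaw 95.29 open 84.94510912945675
local -204.40831824131612 2.4382228358934728
```

View pics/o3.png

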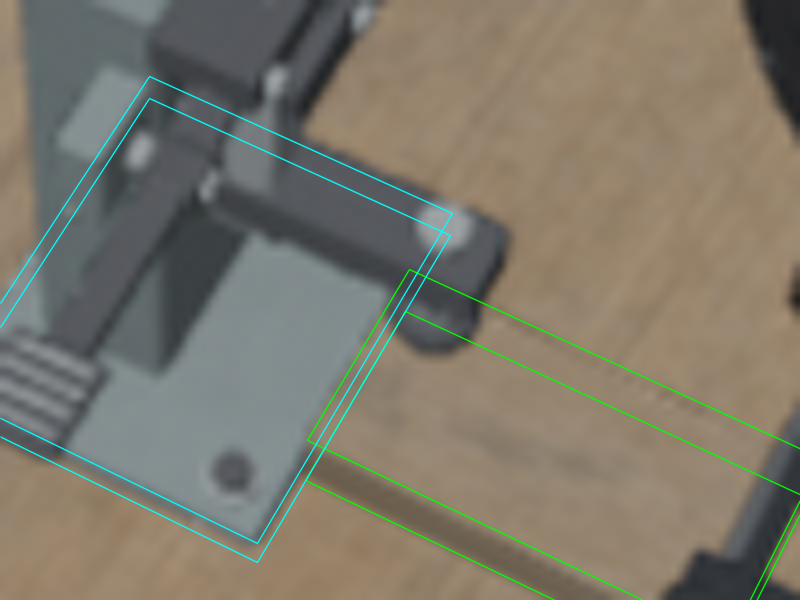

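View pics/raw3.png

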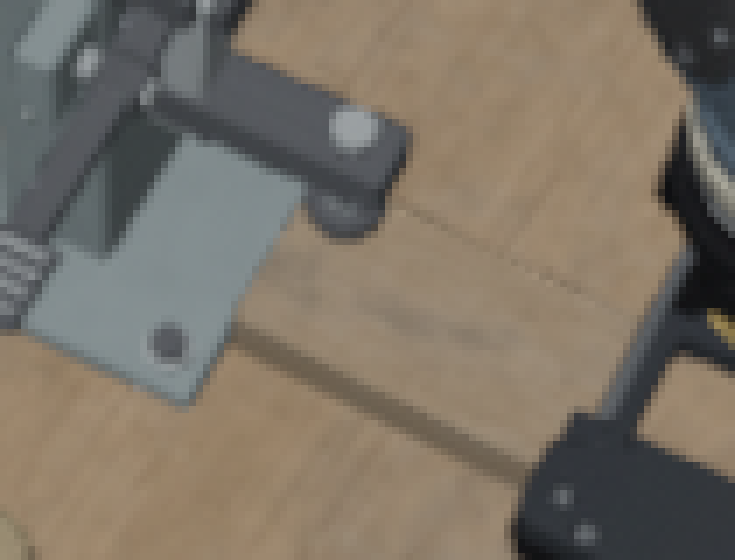

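```bash
cat > edges.py <<'E'
from fit3 import *
import sys
def samp(img,uv):
    return np.stack([cv2.remap(img[...,k].astype(np.float32),np.float32(uv[:,0])[None],np.float32(uv[:,1])[None],cv2.INTER_LINEAR)[0] for k in range(3)],1)
def prof(im,x0s,ys,z):
    return [samp(im,proj("side",W(q,[[x,y,z] for y in ys]))) for x in x0s]
if __name__=="__main__":
    im=imaging.capture("side").astype(np.float32);np.save("side_now.npy",im)
    print("plate right z12")
    ys=np.arange(-72,-50,1.)
    for x,p in zip((-45,-38,-30,-22),prof(im,(-45,-38,-30,-22),ys,12)):print(x,(p[:,2]-p[:,0]).round().astype(int).tolist())
    print("plate left z0 from",)
    ys=np.arange(50,72,1.)
    for x,p in zip((-45,-35,-25,-15),prof(im,(-45,-35,-25,-15),ys,0)):print(x,(p[:,2]-p[:,0]).round().astype(int).tolist())
    print("block right z24 lum");ys=np.arange(-42,-20,1.)
    for x,p in zip((-90,-100,-110,-120,-130,-140),prof(im,(-90,-100,-110,-120,-130,-140),ys,24)):print(x,p.mean(1).round().astype(int).tolist())
    print("block left z0 lum");ys=np.arange(20,46,1.)
    for x,p in zip((-60,-70,-80,-90,-100,-110,-120),prof(im,(-60,-70,-80,-90,-100,-110,-120),ys,0)):print(x,p.mean(1).round().astype(int).tolist())
E
python3 edges.py
```

```text
plate right z12
-45 [-42, -42, -43, -43, -43, -42, -38, -32, -25, -13, -2, 6, 7, 7, 7, 7, 7, 7, 7, 7, 7, 7]
-38 [-42, -42, -42, -42, -41, -41, -37, -30, -21, -12, -3, 4, 7, 7, 7, 7, 7, 7, 7, 7, 7, 7]
-30 [-39, -39, -40, -41, -41, -40, -39, -34, -25, -14, -2, 3, 6, 8, 8, 7, 7, 7, 7, 7, 7, 7]
-22 [-42, -42, -42, -42, -43, -42, -39, -35, -29, -18, -6, 5, 6, 7, 7, 7, 8, 9, 8, 8, 7, 7]
plate left z0 from
-45 [12, 12, 11, 9, 8, 3, -8, -19, -29, -36, -42, -44, -44, -43, -43, -43, -44, -44, -44, -44, -44, -45]
-35 [12, 12, 12, 12, 12, 6, -6, -18, -28, -36, -41, -43, -43, -44, -45, -46, -46, -46, -45, -46, -47, -48]
-25 [12, 12, 12, 12, 13, 7, -3, -14, -27, -39, -47, -46, -45, -45, -45, -45, -44, -44, -44, -44, -45, -45]
-15 [12, 12, 12, 12, 12, 8, 1, -8, -22, -35, -45, -46, -47, -48, -48, -47, -47, -47, -47, -47, -47, -46]
block right z24 lum
-90 [130, 132, 133, 133, 134, 134, 134, 133, 132, 130, 127, 124, 120, 120, 124, 130, 132, 132, 133, 132, 131, 130]
-100 [131, 131, 132, 132, 133, 133, 133, 134, 134, 133, 132, 129, 126, 124, 125, 128, 130, 130, 131, 131, 130, 130]
-110 [131, 131, 131, 1
[... 672 characters left out ...]
, 128, 128, 127, 126, 125, 125, 125, 125, 127]
-80 [123, 117, 109, 102, 97, 95, 95, 95, 96, 101, 106, 113, 121, 127, 128, 127, 126, 126, 126, 126, 126, 126, 127, 127, 128, 128]
-90 [125, 119, 111, 105, 100, 97, 96, 95, 96, 101, 107, 115, 123, 130, 132, 131, 130, 128, 127, 126, 126, 125, 125, 124, 123, 123]
-100 [125, 118, 110, 104, 100, 97, 96, 95, 95, 100, 105, 112, 121, 127, 130, 131, 131, 130, 131, 132, 131, 131, 130, 129, 129, 129]
-110 [128, 120, 111, 103, 99, 98, 96, 94, 94, 98, 104, 112, 121, 129, 134, 135, 134, 133, 132, 131, 130, 129, 128, 127, 126, 126]
-120 [128, 122, 114, 107, 101, 98, 97, 96, 95, 98, 102, 109, 117, 124, 128, 129, 128, 128, 128, 128, 128, 129, 129, 129, 130, 130]
```

Emit:
{"api": "apply_moves", "payload": {"steps": [{"x":4,"y":-1.5,"z":0,"spin":0.013},{"x":8,"y":-1.5,"z":0,"spin":0.013},{"x":9,"y":0,"z":0,"spin":0},{"x":9,"y":0.7,"z":0,"spin":0},{"x":8,"y":0.7,"z":0,"spin":0},{"x":5,"y":0.5,"z":0,"spin":0},{"x":2,"y":0,"z":0,"spin":0},{"x":0,"y":0,"z":0,"spin":0}]}}

```text
time_s: 27.9
position: [0.4673, -0.1652, 0.0158]
tcp_rot: [[-0.123, -0.024, -0.992], [0.992, 0.005, -0.123], [0.008, -1.0, 0.023]]
force: [0.4, -0.4, -1.2]
opening: 0.974
```

```bash
python3 st.py;python3 loc.py
```

```text
27.9 [ 467.3 -165.2   15.8] [ -32.11   42.2   108.     -0.94   31.14 -128.4 ] [ 0.31  0.03  0.07 -0.11  0.32  0.11] F [ 0.43 -0.4  -1.24] tilt [-1.39  0.3 ] yaw 97.08 open 84.78110573461157
local -150.91981472235247 -4.746446155475408
```

Emit:
{"api": "apply_moves", "payload": {"steps": [{"x":0,"y":1.8,"z":-0.5,"spin":-0.003},{"x":0,"y":0,"z":0,"spin":0},{"x":0,"y":0,"z":0,"spin":0}]}}

```text
time_s: 28.2
position: [0.4661, -0.1627, 0.0151]
tcp_rot: [[-0.12, -0.026, -0.992], [0.993, 0.006, -0.12], [0.01, -1.0, 0.025]]
force: [-0.3, 0.2, 1.1]
opening: 0.979
```

Emit:
{"api": "apply_moves", "payload": {"steps": [{"x":0,"y":0,"z":0,"spin":0},{"x":0,"y":0,"z":0,"spin":0},{"x":0,"y":0,"z":0,"spin":0},{"x":0,"y":0,"z":0,"spin":0}], "grip": 40}}

```text
time_s: 28.6
position: [0.4646, -0.1621, 0.0151]
tcp_rot: [[-0.119, -0.029, -0.992], [0.993, 0.008, -0.119], [0.012, -1.0, 0.028]]
force: [0.0, 1.5, 0.0]
opening: 0.71
```

```bash
python3 st.py;python3 loc.py
```

```text
28.6 [ 464.6 -162.1   15.1] [ -31.98   42.23  108.31   -0.92   31.11 -128.03] [-0.01 -0.12  0.14 -0.14 -0.37 -0.15] F [0.05 1.49 0.05] tilt [-1.65  0.47] yaw 96.84 open 61.74995539151757
local -153.38212179348534 -1.3416207178923445
```

```bash
cat > chk.py <<'E'
from edges import *
from scipy.interpolate import interp1d
def cross(v,ys,thr,rising):
    for i in range(len(v)-1):
        a,b=v[i],v[i+1]
        if (rising and a<thr<=b) or (not rising and a>thr>=b): return ys[i]+(thr-a)/(b-a)
    return np.nan
im=np.mean([imaging.capture("side").astype(np.float32) for _ in range(1)],0);np.save("side_now.npy",im)
ys=np.arange(-75,-48,.5);xs=np.arange(-46,-20,2.)
r=np.array([cross((p[:,2]-p[:,0]),ys,-17,True) for p in prof(im,xs,ys,12)]);print("plateR z12",np.polyfit(xs,r,1),np.nanstd(r),np.nanmean(r))
ys=np.arange(48,72,.5);xs=np.arange(-46,-12,2.)
l=np.array([cross((p[:,2]-p[:,0]),ys,-17,False) for p in prof(im,xs,ys,0)]);print("plateL z0",np.polyfit(xs,l,1),np.nanmean(l))
xs2=np.arange(-70,-40,.5);yy=np.arange(-10,55,3.)
f=[]
for y in yy:
    p=samp(im,proj("side",W(q,[[x,y,0] for x in xs2])));f.append(cross(p[:,2]-p[:,0],xs2,-14,True))
f=np.array(f);print("front z0",f.round(1).tolist(),np.polyfit(yy,f,1))
ys=np.arange(24,46,.5)-0.;xs=np.arange(-124,-56,4.)
b=[]
for p in prof(im,xs,ys,0):
    v=p.mean(1);b.append(cross(v,ys,(v[:8].min()+np.median(v[-16:]))/2,True))
b=np.array(b);print("blockL z0",b.round(1).tolist());g=np.isfinite(b)&(abs(b-np.nanmedian(b))<2);c=np.polyfit(xs[g],b[g],1);print(c,"at -113",np.polyval(c,-113),"at -50",np.polyval(c,-50))
E
python3 chk.py
```

```text
plateR z12 [ 2.4678109e-02 -6.2247440e+01] 0.3107013269245936 -63.08649567092876
plateL z0 [2.38028874e-02 5.81561724e+01] 57.4420857837095
front z0 [-44.4, -44.8, -44.5, -44.5, -44.5, -44.3, -44.6, -44.5, -44.9, -45.1, -45.8, -47.2, -47.5, -46.8, -47.1, -47.2, -47.1, -47.2, -47.0, -47.4, -47.1, -47.2] [ -0.05876129 -44.68755636]
blockL z0 [nan, nan, nan, nan, 32.3, 45.5, 36.3, 31.5, 29.0, 30.0, 29.7, 29.9, 29.2, 29.9, 30.4, 30.8, 30.8]
[-1.93717157e-02  2.87524383e+01] at -113 30.94144217947459 at -50 29.721024093412016
```

Emit:
{"api": "apply_moves", "payload": {"steps": [{"x":-2,"y":0,"z":0,"spin":0},{"x":0,"y":-1.5,"z":0,"spin":0.006},{"x":0,"y":-1.5,"z":0,"spin":0},{"x":0,"y":0,"z":0,"spin":0}]}}

```text
time_s: 29.05
position: [0.4626, -0.1652, 0.0151]
tcp_rot: [[-0.126, -0.028, -0.992], [0.992, 0.008, -0.126], [0.011, -1.0, 0.027]]
force: [0.4, 1.0, 0.3]
opening: 0.709
```

```bash
python3 st.py;python3 loc.py
```

```text
29.05 [ 462.6 -165.2   15.1] [ -32.41   42.21  108.45   -0.95   30.95 -128.83] [ 0.01  0.    0.05 -0.12 -0.    0.01] F [0.36 1.02 0.28] tilt [-1.62  0.45] yaw 97.24 open 61.67570250961521
local -155.57462415669107 -4.298646878574484
```

Emit:
{"api": "apply_moves", "payload": {"steps": [{"x":1.5,"y":0.1,"z":0,"spin":0},{"x":1.5,"y":0.2,"z":0,"spin":0},{"x":1.5,"y":0.1,"z":0,"spin":0}]}}

```text
time_s: 29.35
position: [0.4648, -0.1648, 0.0151]
tcp_rot: [[-0.126, -0.034, -0.991], [0.992, 0.009, -0.126], [0.013, -0.999, 0.032]]
force: [-7.6, -3.6, 4.6]
opening: 0.709
```

```bash
python3 st.py;python3 loc.py
```

```text
29.35 [ 464.8 -164.8   15.1] [ -32.17   42.31  107.95   -1.11   31.65 -128.45] [ 0.49  0.22 -1.36 -0.96  2.87  1.53] F [-7.58 -3.55  4.56] tilt [-1.92  0.52] yaw 97.22 open 61.711168451322195
local -153.3655378898054 -4.059162046477653
```

Emit:
{"api": "apply_moves", "payload": {"steps": [{"x":0,"y":0,"z":0,"spin":0},{"x":0,"y":0,"z":0,"spin":0},{"x":0,"y":0,"z":0,"spin":0},{"x":-5,"y":-0.6,"z":0,"spin":0},{"x":-9,"y":-1.1,"z":0,"spin":0},{"x":-10,"y":-1.2,"z":0,"spin":0},{"x":-10,"y":-1.2,"z":0,"spin":0},{"x":-10,"y":-1.2,"z":0,"spin":0},{"x":-6,"y":-0.6,"z":0,"spin":0},{"x":0,"y":0,"z":0,"spin":0}], "grip": 85}}

```text
time_s: 30.35
position: [0.4116, -0.1716, 0.0153]
tcp_rot: [[-0.125, -0.03, -0.992], [0.992, 0.008, -0.125], [0.012, -1.0, 0.029]]
force: [-0.5, 0.0, 0.3]
opening: 0.976
```

```bash
python3 st.py;python3 loc.py;python3 chk.py
python3 - <<'E'
import cv2,numpy as np
im=np.load("side_now.npy").astype(np.uint8)
b=cv2.cvtColor(im[170:250,235:340],cv2.COLOR_RGB2BGR);cv2.imwrite("pics/raw4.png",cv2.resize(b,None,fx=7,fy=7,interpolation=cv2.INTER_NEAREST))
E
```

```text
30.35 [ 411.6 -171.6   15.3] [ -36.59   41.15  114.93   -1.53   25.59 -132.38] [-0.32 -0.08 -0.22  0.11 -0.48 -0.07] F [-0.51  0.    0.32] tilt [-1.73  0.46] yaw 97.18 open 84.88948807869814
local -206.95072377870045 -5.9068556476171326
plateR z12 [ 2.35389672e-02 -6.22875813e+01] 0.2853880449049593 -63.08790619822685
plateL z0 [2.67914526e-02 5.82082713e+01] 57.4045277708484
front z0 [-44.5, -44.9, -45.0, -45.4, -44.7, -44.8, -44.7, -44.7, -45.0, -45.3, -46.7, -47.9, -47.4, -46.8, -47.1, -47.1, -47.1, -47.2, -47.1, -47.4, -47.1, -47.3] [ -0.05237278 -45.02425554]
blockL z0 [26.4, 26.3, 26.0, 26.3, 26.6, 26.6, 26.6, 26.2, 26.2, 27.0, 27.7, 27.6, 27.4, 27.2, 27.6, 28.0, 28.5]
[ 0.03231186 29.9204712 ] at -113 26.26923070168927 at -50 28.30487805974211
```

View pics/raw4.png

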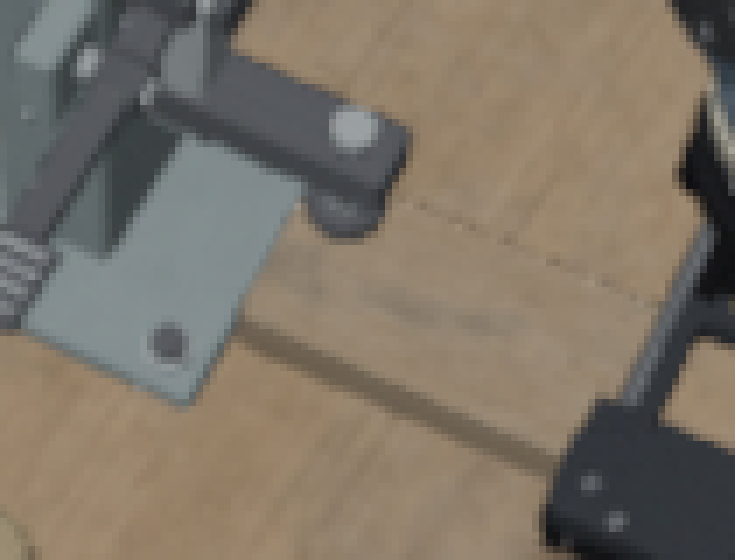

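Emit:
{"api": "apply_moves", "payload": {"steps": [{"x":0,"y":0,"z":0,"spin":0},{"x":0,"y":0,"z":0,"spin":0},{"x":0,"y":0,"z":0,"spin":0},{"x":0,"y":0,"z":0,"spin":0},{"x":3,"y":0.4,"z":0,"spin":0},{"x":4,"y":0.5,"z":0,"spin":0},{"x":3,"y":0.4,"z":0,"spin":0},{"x":2,"y":0.2,"z":0,"spin":0}], "grip": 0}}

```text
time_s: 31.2
position: [0.4273, -0.1709, 0.0154]
tcp_rot: [[-0.126, -0.027, -0.992], [0.992, 0.006, -0.126], [0.009, -1.0, 0.026]]
force: [-0.8, -0.2, -0.6]
opening: 0.334
```

```bash
python3 st.py;python3 loc.py
```

```text
31.2 [ 427.3 -170.9   15.4] [ -35.34   41.39  113.05   -1.37   27.   -131.36] [ 1.99  0.44 -3.03  0.29  2.47  1.63] F [-0.82 -0.24 -0.56] tilt [-1.53  0.32] yaw 97.24 open 29.07746431527365
local -191.29369995479013 -6.675988857534832
```

Emit:
{"api": "apply_moves", "payload": {"steps": [{"x":0,"y":1,"z":0,"spin":0},{"x":0,"y":0.5,"z":0,"spin":0},{"x":0,"y":0,"z":0,"spin":0},{"x":1.5,"y":0.2,"z":0,"spin":0},{"x":1.5,"y":0.2,"z":0,"spin":0}]}}

```text
time_s: 31.7
position: [0.4305, -0.1686, 0.0153]
tcp_rot: [[-0.126, -0.027, -0.992], [0.992, 0.006, -0.127], [0.009, -1.0, 0.026]]
force: [0.1, -0.2, -0.2]
opening: 0.008
```

```bash
python3 st.py;python3 loc.py
```

```text
31.7 [ 430.5 -168.6   15.3] [ -34.87   41.44  112.73   -1.33   27.3  -130.95] [ 1.42  0.27 -1.92  0.05  1.74  1.14] F [ 0.07 -0.23 -0.24] tilt [-1.55  0.33] yaw 97.26 open 0.6939620355834797
local -187.90021476825058 -4.632452678035199
```

Emit:
{"api": "apply_moves", "payload": {"steps": [{"x":1.5,"y":0.2,"z":0,"spin":0},{"x":1.5,"y":0.2,"z":0,"spin":0}]}}

```text
time_s: 31.9
position: [0.433, -0.1679, 0.0153]
tcp_rot: [[-0.127, -0.029, -0.992], [0.992, 0.007, -0.127], [0.01, -1.0, 0.028]]
force: [-3.9, -0.6, 1.0]
opening: 0.004
```

```bash
python3 st.py;python3 loc.py
```

```text
31.9 [ 433.  -167.9   15.3] [ -34.61   41.5   112.35   -1.34   27.72 -130.7 ] [ 1.32  0.17 -1.28 -0.64  3.01  1.22] F [-3.89 -0.61  0.98] tilt [-1.64  0.37] yaw 97.28 open 0.33585376537422945
local -185.32301243478432 -4.232140498169136
```

Contact. Press a bit harder.

Emit:
{"api": "apply_moves", "payload": {"steps": [{"x":2,"y":0.2,"z":0,"spin":0},{"x":2,"y":0.2,"z":0,"spin":0},{"x":2,"y":0.2,"z":0,"spin":0}]}}

```text
time_s: 32.2
position: [0.4332, -0.1653, 0.0155]
tcp_rot: [[-0.129, -0.041, -0.991], [0.992, 0.012, -0.129], [0.017, -0.999, 0.04]]
force: [-6.1, -4.3, 2.4]
opening: 0.005
```

```bash
python3 st.py;python3 loc.py
```

```text
32.2 [ 433.2 -165.3   15.5] [ -34.22   41.58  111.86   -1.6    28.91 -130.22] [ 1.09  0.27 -1.72 -1.67  3.88  1.63] F [-6.12 -4.25  2.43] tilt [-2.37  0.68] yaw 97.39 open 0.46114257869759945
local -184.87515222986266 -1.6238151154819407
```

Emit:
{"api": "apply_moves", "payload": {"steps": [{"x":-4,"y":-0.5,"z":0,"spin":0},{"x":-10,"y":-1.2,"z":3,"spin":0},{"x":-10,"y":-1.2,"z":5,"spin":0},{"x":-8,"y":0,"z":8,"spin":0},{"x":0,"y":0,"z":8,"spin":0}]}}

```text
time_s: 32.7
position: [0.3986, -0.168, 0.0404]
tcp_rot: [[-0.128, -0.042, -0.991], [0.992, 0.013, -0.128], [0.018, -0.999, 0.04]]
force: [0.6, 0.2, -0.1]
opening: 0.007
```

```bash
python3 st.py;python3 chk.py
python3 - <<'E'
import cv2,numpy as np
im=np.load("side_now.npy").astype(np.uint8)
b=cv2.cvtColor(im[170:250,235:340],cv2.COLOR_RGB2BGR);cv2.imwrite("pics/raw5.png",cv2.resize(b,None,fx=7,fy=7,interpolation=cv2.INTER_NEAREST))
E
```

```text
32.7 [ 398.6 -168.    40.4] [ -37.12   37.73  115.93   -1.78   28.69 -132.9 ] [ -0.16 -11.19  -2.29   1.04  11.93  -0.96] F [ 0.56  0.19 -0.08] tilt [-2.38  0.73] yaw 97.34 open 0.6355490552449564
plateR z12 [ 2.25960954e-02 -6.22862980e+01] 0.28965140301898407 -63.0545652331068
plateL z0 [2.43203274e-02 5.81505989e+01] 57.42098912766532
front z0 [-44.0, -43.8, -44.1, -44.4, -44.4, -43.7, -43.6, -43.9, -43.5, -44.6, -46.2, -47.2, -47.3, -46.8, -47.1, -47.2, -47.1, -47.2, -47.0, -47.4, -47.2, -47.2] [ -0.07173266 -44.13016996]
blockL z0 [27.7, 27.9, 28.0, 27.9, 28.2, 27.6, 27.6, 27.5, 27.4, 27.5, 28.3, 28.1, 28.2, 28.3, 28.5, 28.6, 28.3]
[1.01489083e-02 2.89091576e+01] at -113 27.762330936733637 at -50 28.40171215699657
```

View pics/raw5.png

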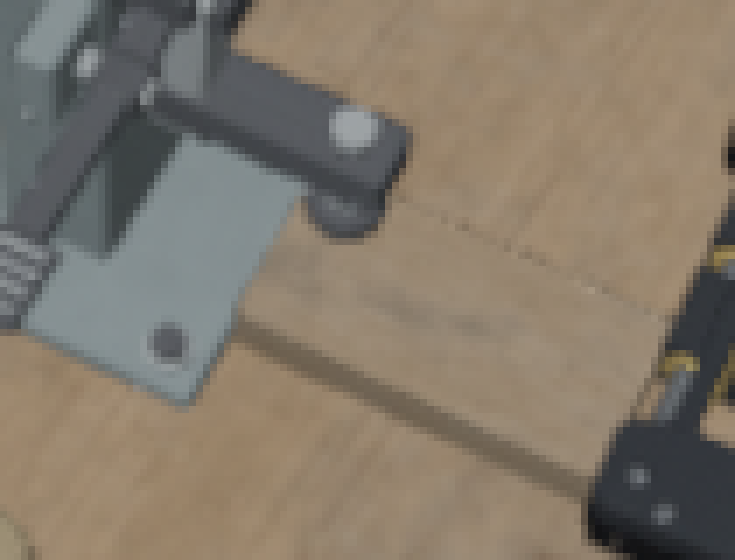

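Emit:
{"api": "apply_moves", "payload": {"steps": [{"x":0,"y":0,"z":0,"spin":-0.005},{"x":0,"y":0,"z":-5,"spin":0},{"x":0,"y":0,"z":-8,"spin":0},{"x":0,"y":0,"z":-8,"spin":0},{"x":0,"y":0,"z":-4,"spin":0},{"x":0,"y":0,"z":-1,"spin":0},{"x":0,"y":0,"z":0,"spin":0}], "grip": 86}}

```text
time_s: 33.45
position: [0.4016, -0.1694, 0.0131]
tcp_rot: [[-0.123, -0.036, -0.992], [0.992, 0.009, -0.124], [0.014, -0.999, 0.035]]
force: [-0.3, -0.6, 0.3]
opening: 0.559
```

```bash
python3 st.py;python3 loc.py
```

```text
33.45 [ 401.6 -169.4   13.1] [ -37.05   41.31  116.16   -2.     24.52 -132.31] [ 0.06  0.73 -0.05  0.01 -0.15 -0.03] F [-0.27 -0.57  0.33] tilt [-2.08  0.53] yaw 97.08 open 48.610808409468085
local -216.79386726432523 -2.8029241831696723
```

Emit:
{"api": "apply_moves", "payload": {"steps": [{"x":0,"y":-1.5,"z":0.5,"spin":-0.003},{"x":0,"y":-1.5,"z":0.5,"spin":0},{"x":0,"y":0,"z":0.5,"spin":0},{"x":3,"y":0.3,"z":0.5,"spin":0},{"x":6,"y":0.7,"z":0,"spin":0},{"x":8,"y":1,"z":0,"spin":0},{"x":9,"y":1.1,"z":0,"spin":0},{"x":9,"y":1.1,"z":0,"spin":0},{"x":9,"y":1.1,"z":0,"spin":0},{"x":8,"y":1,"z":0,"spin":0},{"x":4,"y":0.5,"z":0,"spin":0},{"x":0,"y":0,"z":0,"spin":0}]}}

```text
time_s: 34.65
position: [0.4646, -0.1654, 0.0159]
tcp_rot: [[-0.121, -0.033, -0.992], [0.993, 0.008, -0.122], [0.011, -0.999, 0.032]]
force: [0.1, -0.0, -0.2]
opening: 0.989
```

```bash
python3 st.py;python3 loc.py
```

```text
34.65 [ 464.6 -165.4   15.9] [ -32.21   42.2   107.98   -1.23   31.66 -128.12] [ 0.1   0.27 -0.05 -0.07  0.4   0.03] F [ 0.14 -0.03 -0.23] tilt [-1.9   0.43] yaw 96.96 open 86.03850034560249
local -153.69259523496214 -4.689175530643594
```

Emit:
{"api": "apply_moves", "payload": {"steps": [{"x":0,"y":0,"z":0,"spin":0},{"x":0,"y":0,"z":0,"spin":0},{"x":0,"y":0,"z":0,"spin":0},{"x":0,"y":0,"z":0,"spin":0}], "grip": 40}}

```text
time_s: 35.05
position: [0.4625, -0.1645, 0.0157]
tcp_rot: [[-0.121, -0.037, -0.992], [0.993, 0.01, -0.121], [0.014, -0.999, 0.035]]
force: [0.9, 1.2, 3.6]
opening: 0.709
```

```bash
python3 st.py;python3 loc.py
```

```text
35.05 [ 462.5 -164.5   15.7] [ -32.24   42.21  108.13   -1.23   31.75 -128.13] [-0.04 -0.27  0.57  0.44 -1.07  0.22] F [0.92 1.19 3.65] tilt [-2.11  0.56] yaw 96.93 open 61.68035123176981
local -155.6419750570013 -3.564536390093258
```

Emit:
{"api": "apply_moves", "payload": {"steps": [{"x":0,"y":-0.7,"z":0,"spin":0},{"x":1,"y":0,"z":0,"spin":0},{"x":1.5,"y":0.1,"z":0,"spin":0},{"x":1.5,"y":0.1,"z":0,"spin":0},{"x":1.5,"y":0.1,"z":0,"spin":0}]}}

```text
time_s: 35.55
position: [0.4628, -0.1646, 0.0158]
tcp_rot: [[-0.119, -0.047, -0.992], [0.993, 0.013, -0.12], [0.018, -0.999, 0.045]]
force: [-6.0, -2.7, 3.2]
opening: 0.709
```

```bash
python3 st.py;python3 loc.py
```

```text
35.55 [ 462.8 -164.6   15.8] [ -32.13   42.31  107.63   -1.51   32.75 -127.71] [ 0.39  0.27 -1.27 -0.83  2.76  1.36] F [-5.95 -2.68  3.25] tilt [-2.7   0.73] yaw 96.85 open 61.668074447785976
local -155.408097168397 -3.7022180506949485
```

Emit:
{"api": "apply_moves", "payload": {"steps": [{"x":0,"y":0,"z":0,"spin":0},{"x":0,"y":0,"z":0,"spin":0},{"x":0,"y":0,"z":0,"spin":0},{"x":-5,"y":-0.6,"z":0,"spin":0},{"x":-9,"y":-1.1,"z":0,"spin":0},{"x":-10,"y":-1.2,"z":0,"spin":0},{"x":-10,"y":-1.2,"z":0,"spin":0},{"x":-8,"y":-1.2,"z":0,"spin":0},{"x":0,"y":0,"z":0,"spin":0}], "grip": 85}}

```text
time_s: 36.45
position: [0.4178, -0.1705, 0.0159]
tcp_rot: [[-0.119, -0.045, -0.992], [0.993, 0.012, -0.119], [0.018, -0.999, 0.043]]
force: [0.3, 1.0, 0.6]
opening: 0.975
```

```bash
python3 st.py;python3 loc.py;python3 chk.py
python3 - <<'E'
import cv2,numpy as np
im=np.load("side_now.npy").astype(np.uint8)
b=cv2.cvtColor(im[170:250,235:340],cv2.COLOR_RGB2BGR);cv2.imwrite("pics/raw6.png",cv2.resize(b,None,fx=7,fy=7,interpolation=cv2.INTER_NEAREST))
E
```

```text
36.45 [ 417.8 -170.5   15.9] [ -35.8    41.29  113.51   -2.02   27.73 -130.83] [-0.18 -0.1  -0.29  0.28 -0.76 -0.1 ] F [0.32 0.96 0.56] tilt [-2.59  0.7 ] yaw 96.82 open 84.85384716367824
local -200.76500885081177 -5.380191431763478
plateR z12 [ 2.47540780e-02 -6.22437416e+01] 0.2975574315287676 -63.085380273369644
plateL z0 [2.46003257e-02 5.81711940e+01] 57.43318421700422
front z0 [-44.7, -44.8, -44.6, -44.2, -44.1, -44.3, -44.5, -44.5, -44.8, -45.3, -46.6, -47.4, -47.2, -46.8, -47.1, -47.2, -47.1, -47.2, -47.0, -47.3, -47.1, -47.2] [ -0.05898496 -44.68991693]
blockL z0 [26.5, 26.2, 26.1, 26.0, 26.6, 26.6, 26.9, 26.2, 26.3, 26.9, 27.4, 27.3, 27.3, 27.0, 27.4, 27.4, 27.5]
[2.16132010e-02 2.87987862e+01] at -113 26.35649451631574 at -50 27.718126177863105
```

View pics/raw6.png

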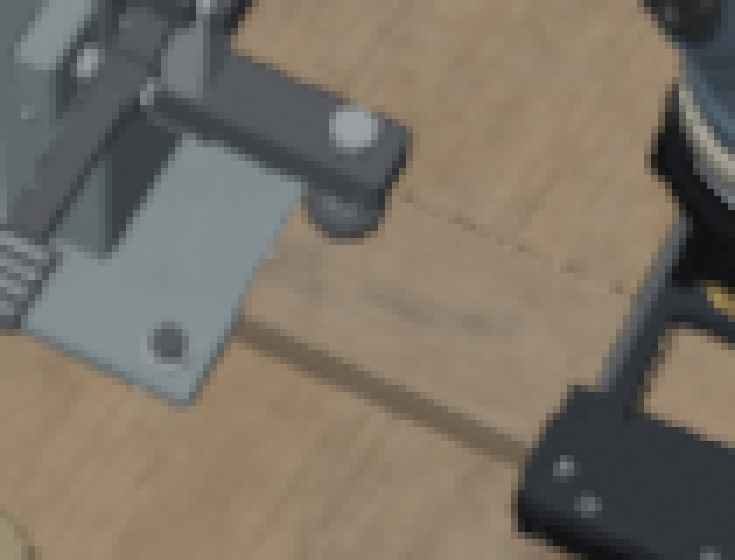

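Emit:
{"api": "apply_moves", "payload": {"steps": [{"x":0,"y":0,"z":0,"spin":0},{"x":0,"y":0,"z":0,"spin":0},{"x":0,"y":0.4,"z":0,"spin":0},{"x":0,"y":0,"z":0,"spin":0},{"x":0,"y":0,"z":0,"spin":0},{"x":2,"y":0.2,"z":0,"spin":0},{"x":3,"y":0.4,"z":0,"spin":0},{"x":3,"y":0.4,"z":0,"spin":0},{"x":2,"y":0.2,"z":0,"spin":0},{"x":0,"y":0,"z":0,"spin":0}], "grip": 0}}

```text
time_s: 37.5
position: [0.4317, -0.1698, 0.016]
tcp_rot: [[-0.12, -0.041, -0.992], [0.993, 0.01, -0.12], [0.014, -0.999, 0.04]]
force: [0.4, 0.2, -1.0]
opening: 0.149
```

```bash
python3 st.py;python3 loc.py
```

```text
37.5 [ 431.7 -169.8   16. ] [ -34.73   41.51  111.88   -1.84   28.86 -130.01] [ 0.12  0.04  0.06 -0.12  0.24  0.08] F [ 0.44  0.16 -0.96] tilt [-2.35  0.55] yaw 96.89 open 12.955778462882469
local -186.8187030292966 -6.008458832993804
```

Emit:
{"api": "apply_moves", "payload": {"steps": [{"x":-0.5,"y":0.8,"z":0,"spin":0},{"x":0,"y":0.6,"z":0,"spin":0},{"x":0,"y":0,"z":0,"spin":0}]}}

```text
time_s: 37.8
position: [0.431, -0.1682, 0.0159]
tcp_rot: [[-0.12, -0.041, -0.992], [0.993, 0.01, -0.12], [0.015, -0.999, 0.04]]
force: [0.4, 1.3, 0.4]
opening: 0.012
```

Emit:
{"api": "apply_moves", "payload": {"steps": [{"x":1,"y":0.1,"z":0,"spin":0}]}}

```text
time_s: 37.9
position: [0.4318, -0.1679, 0.0159]
tcp_rot: [[-0.12, -0.042, -0.992], [0.993, 0.01, -0.12], [0.015, -0.999, 0.04]]
force: [-0.8, -0.1, -0.5]
opening: 0.006
```

Emit:
{"api": "apply_moves", "payload": {"steps": [{"x":1,"y":0.1,"z":0,"spin":0}]}}

```text
time_s: 38.0
position: [0.4328, -0.1678, 0.016]
tcp_rot: [[-0.12, -0.042, -0.992], [0.993, 0.01, -0.12], [0.015, -0.999, 0.04]]
force: [-0.3, 1.0, -1.0]
opening: 0.002
```

```bash
python3 st.py;python3 loc.py
```

```text
38.0 [ 432.8 -167.8   16. ] [ -34.45   41.53  111.8    -1.81   28.98 -129.75] [ 0.74  0.19 -1.27  0.14  1.18  0.75] F [-0.29  0.96 -1.03] tilt [-2.39  0.58] yaw 96.88 open 0.1440897077950735
local -185.55944024098068 -4.113519281769454
```

Emit:
{"api": "apply_moves", "payload": {"steps": [{"x":1.2,"y":0,"z":0,"spin":0}]}}

```text
time_s: 38.1
position: [0.4331, -0.1675, 0.0159]
tcp_rot: [[-0.12, -0.044, -0.992], [0.993, 0.011, -0.121], [0.016, -0.999, 0.042]]
force: [-3.5, -0.5, 1.5]
opening: 0.007
```

Emit:
{"api": "apply_moves", "payload": {"steps": [{"x":1.2,"y":0,"z":0,"spin":0}]}}

```text
time_s: 38.2
position: [0.4332, -0.167, 0.0159]
tcp_rot: [[-0.12, -0.046, -0.992], [0.993, 0.012, -0.121], [0.018, -0.999, 0.045]]
force: [-3.5, -2.1, 3.0]
opening: 0.005
```

```bash
python3 st.py;python3 loc.py
```

```text
38.2 [ 433.2 -167.    15.9] [ -34.31   41.58  111.57   -1.89   29.46 -129.59] [ 0.64  0.29 -1.16 -0.4   2.42  0.75] F [-3.54 -2.12  2.99] tilt [-2.66  0.69] yaw 96.92 open 0.4664373759767385
local -185.0975950575855 -3.371993599363743
```

Emit:
{"api": "apply_moves", "payload": {"steps": [{"x":-3,"y":-0.4,"z":0,"spin":0},{"x":-8,"y":0,"z":4,"spin":0},{"x":-8,"y":0,"z":10,"spin":0},{"x":-6,"y":0,"z":16,"spin":0},{"x":0,"y":0,"z":20,"spin":0},{"x":0,"y":0,"z":22,"spin":0}]}}

```text
time_s: 38.8
position: [0.4045, -0.1665, 0.0896]
tcp_rot: [[-0.119, -0.048, -0.992], [0.993, 0.015, -0.12], [0.021, -0.999, 0.046]]
force: [-0.1, -0.3, -0.5]
opening: 0.006
```

```bash
python3 st.py;python3 chk.py|tail -2
python3 - <<'E'
from h import *
for h in(.2,.25,.3,.35):
    print(h,[proj("side",[.459+.1*d*.5,-.164+d*.09,h])[0].round() for d in(-1,0,1)])
im=np.load("side_now.npy").astype(np.uint8);save("side","full7.png",None,1.5,im)
E
```

```text
38.8 [ 404.5 -166.5   89.6] [ -36.4    31.81  113.56   -1.58   37.37 -131.98] [ -0.67 -28.62  -5.86   1.55  35.09  -2.08] F [-0.08 -0.31 -0.51] tilt [-2.77  0.85] yaw 96.83 open 0.4965346520419355
blockL z0 [26.6, 26.9, 27.0, 26.7, 27.3, 26.8, 26.6, 26.2, 26.5, 27.1, 27.8, 27.6, 27.2, 27.0, 27.4, 27.9, 27.8]
[1.56584302e-02 2.85292143e+01] at -113 26.759811711244218 at -50 27.746292811284277
0.2 [array([379., 159.]), array([332., 181.]), array([283., 203.])]
0.25 [array([386., 143.]), array([337., 165.]), array([284., 188.])]
0.3 [array([393., 125.]), array([342., 148.]), array([286., 172.])]
0.35 [array([402., 105.]), array([347., 129.]), array([288., 154.])]
```

View pics/full7.png

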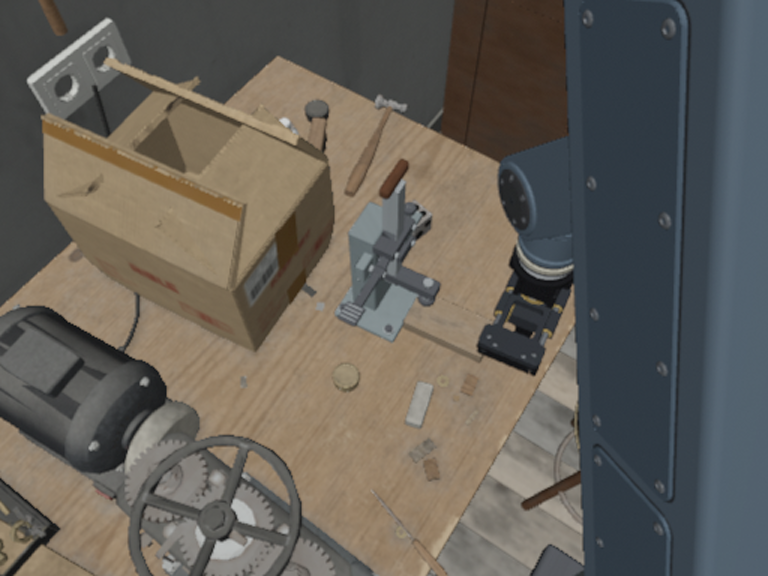

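Emit:
{"api": "apply_moves", "payload": {"steps": [{"x":0,"y":8,"z":20,"spin":-0.08},{"x":2,"y":12,"z":20,"spin":-0.14},{"x":6,"y":14,"z":20,"spin":-0.14},{"x":10,"y":14,"z":20,"spin":-0.14},{"x":14,"y":14,"z":12,"spin":-0.14},{"x":16,"y":14,"z":6,"spin":-0.14},{"x":16,"y":14,"z":0,"spin":-0.14},{"x":16,"y":14,"z":0,"spin":-0.14},{"x":16,"y":12,"z":0,"spin":-0.14},{"x":16,"y":8,"z":0,"spin":-0.14},{"x":16,"y":4,"z":0,"spin":-0.14},{"x":10,"y":2,"z":0,"spin":-0.08}]}}

```text
time_s: 40.05
position: [0.5406, -0.0317, 0.2018]
tcp_rot: [[0.998, 0.021, -0.06], [0.059, 0.035, 0.998], [0.023, -0.999, 0.034]]
force: [-0.4, 0.2, -0.3]
opening: 0.004
```

```bash
python3 st.py
```

```text
40.05 [540.6 -31.7 201.8] [-16.47  25.61  96.63   2.71  57.23 -21.35] [  5.61   5.55 -11.16  -0.79   4.27  52.82] F [-0.44  0.21 -0.27] tilt [1.18 2.03] yaw 3.41 open 0.3263814206909785
```

Emit:
{"api": "apply_moves", "payload": {"steps": [{"x":8,"y":0,"z":0,"spin":0.02},{"x":10,"y":0,"z":0,"spin":0.02},{"x":10,"y":-0.5,"z":-2,"spin":0.01},{"x":10,"y":-0.5,"z":-5,"spin":0},{"x":5,"y":0,"z":-6,"spin":0},{"x":0,"y":0,"z":-5,"spin":0},{"x":0,"y":0,"z":0,"spin":0}]}}

```text
time_s: 40.75
position: [0.5856, -0.0336, 0.1821]
tcp_rot: [[0.993, 0.018, -0.119], [0.118, 0.037, 0.992], [0.022, -0.999, 0.034]]
force: [-0.4, -1.0, 0.1]
opening: 0.002
```

```bash
python3 st.py;  python3 - <<'E'
from h import *
s=read_state()
im=imaging.capture("side");save("side","s10.png",(190,70,160,120),5,im)
for p in(s['position'],s['position']-[0,0,.008],[.590,-.038,.153]):print((proj("side",p)[0]-[190,70])*5)
save("top","t10.png",(180,110,160,120),5)
E
```

```text
40.75 [585.6 -33.6 182.1] [-15.38  30.36  91.2    2.7   58.03 -23.6 ] [ 0.08  0.27 -0.42  0.1   0.04 -0.12] F [-0.39 -0.97  0.09] tilt [1.03 2.09] yaw 6.77 open 0.18498312090943556
[223.35846988 667.5681074 ]
[224.18591328 678.19792577]
[223.3509825 690.9756192]
```

View pics/s10.png

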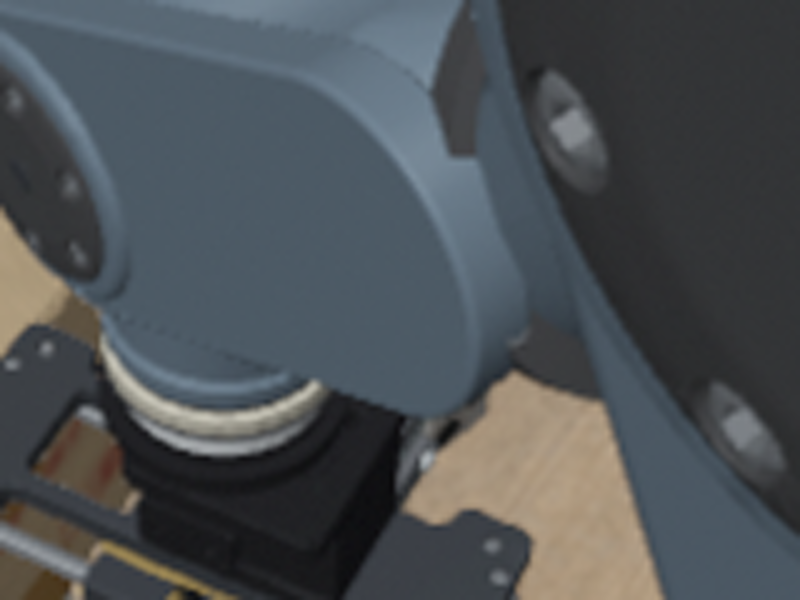

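View pics/t10.png

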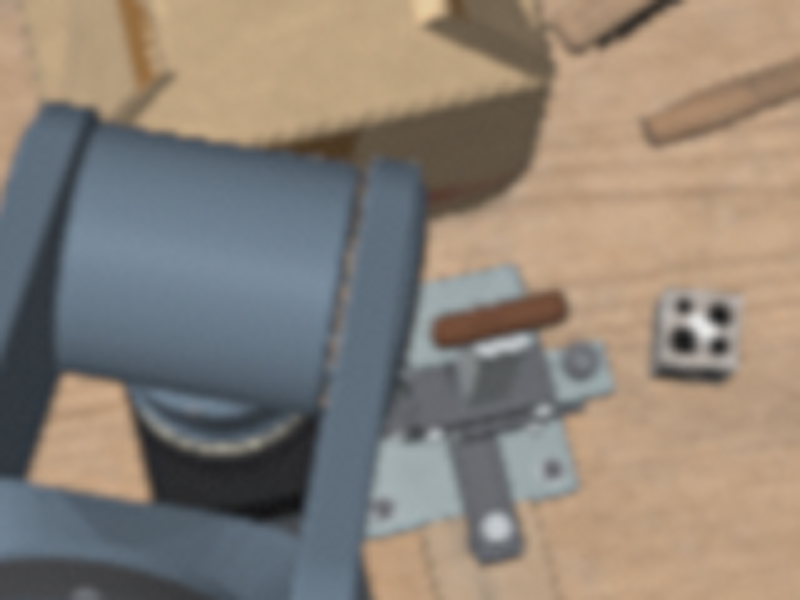

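Emit:
{"api": "apply_moves", "payload": {"steps": [{"x":2,"y":0,"z":-5,"spin":0},{"x":2,"y":0,"z":-6,"spin":0},{"x":0,"y":0,"z":-5,"spin":0},{"x":0,"y":0,"z":-4,"spin":0}]}}

```text
time_s: 41.25
position: [0.59, -0.0336, 0.1623]
tcp_rot: [[0.993, 0.021, -0.119], [0.118, 0.036, 0.992], [0.025, -0.999, 0.033]]
force: [-0.5, -0.1, -0.2]
opening: 0.003
```

Emit:
{"api": "apply_moves", "payload": {"steps": [{"x":0,"y":0,"z":-4,"spin":0},{"x":0,"y":0,"z":-4,"spin":0}]}}

```text
time_s: 41.45
position: [0.59, -0.0331, 0.1544]
tcp_rot: [[0.993, 0.021, -0.119], [0.118, 0.037, 0.992], [0.025, -0.999, 0.034]]
force: [-0.8, 1.4, 3.9]
opening: 0.002
```

```bash
python3 st.py
```

```text
41.45 [590.  -33.1 154.4] [-15.24  32.76  92.01   2.88  54.66 -23.69] [ 0.09  3.06  1.89  0.36 -5.11 -0.31] F [-0.85  1.36  3.85] tilt [1.2  2.11] yaw 6.76 open 0.16110209206555087
```

Emit:
{"api": "apply_moves", "payload": {"steps": [{"x":0,"y":0,"z":-4,"spin":0},{"x":0,"y":0,"z":-5,"spin":0},{"x":0,"y":0,"z":-5,"spin":0},{"x":0,"y":0,"z":-4,"spin":0},{"x":0,"y":0,"z":-3,"spin":0},{"x":0,"y":0,"z":-1,"spin":0}]}}

```text
time_s: 42.05
position: [0.5906, -0.0342, 0.1311]
tcp_rot: [[0.993, 0.022, -0.119], [0.118, 0.035, 0.992], [0.026, -0.999, 0.032]]
force: [-2.3, 0.1, 12.1]
opening: 0.002
```

```bash
python3 st.py;  python3 - <<'E'
from h import *
im=imaging.capture("side");save("side","s11.png",(190,70,160,120),5,im)
save("top","t11.png",(180,110,160,120),5)
E
```

```text
42.05 [590.6 -34.2 131.1] [-15.29  34.67  92.95   2.87  51.7  -23.88] [ 0.07  0.36  0.09  0.04 -0.76 -0.11] F [-2.33  0.11 12.09] tilt [1.28 1.98] yaw 6.8 open 0.21559878787300363
```

View pics/t11.png

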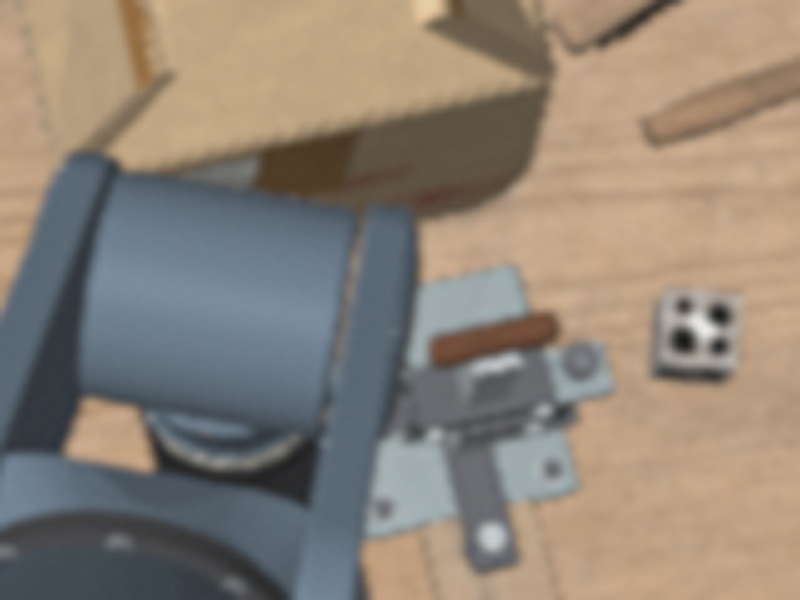

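Emit:
{"api": "apply_moves", "payload": {"steps": [{"x":0,"y":0,"z":-1,"spin":0},{"x":0,"y":0,"z":-1,"spin":0},{"x":0,"y":0,"z":-1,"spin":0},{"x":0,"y":0,"z":-1,"spin":0},{"x":0,"y":0,"z":-1,"spin":0},{"x":0,"y":0,"z":-1,"spin":0},{"x":0,"y":0,"z":-1,"spin":0},{"x":0,"y":0,"z":-1,"spin":0},{"x":0,"y":0,"z":-1,"spin":0},{"x":0,"y":0,"z":-1,"spin":0}]}}

```text
time_s: 43.15
position: [0.5905, -0.0341, 0.1315]
tcp_rot: [[0.992, 0.026, -0.12], [0.119, 0.034, 0.992], [0.03, -0.999, 0.03]]
force: [-2.6, 0.0, 7.8]
opening: 0.005
```

```bash
python3 st.py;  python3 - <<'E'
from fit3 import *
save("top","t12.png",(180,110,160,120),5)
for d in(47,17,12,0):print(d,"handle top-view",((proj("top",wl([-17,0,251+d])/1000)[0]-[180,110])*5).round())
E
```

```text
43.15 [590.5 -34.1 131.5] [-15.27  34.56  93.11   2.87  51.45 -23.93] [-0.05 -0.13  0.02 -0.07 -0.38 -0.17] F [-2.65  0.02  7.76] tilt [1.48 1.92] yaw 6.86 open 0.45071800810356494
47 handle top-view [499. 320.]
17 handle top-view [494. 339.]
12 handle top-view [493. 342.]
0 handle top-view [491. 349.]
```

View pics/t12.png

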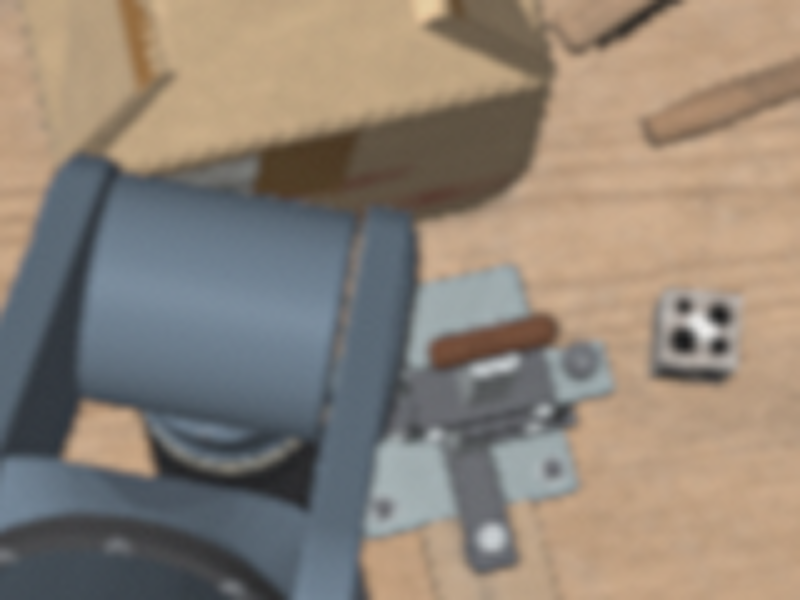

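Emit:
{"api": "apply_moves", "payload": {"steps": [{"x":0,"y":0,"z":5,"spin":0},{"x":0,"y":0,"z":8,"spin":0},{"x":0,"y":0,"z":12,"spin":0},{"x":0,"y":0,"z":16,"spin":0},{"x":-4,"y":2,"z":16,"spin":0},{"x":-10,"y":3,"z":16,"spin":0},{"x":-16,"y":3,"z":12,"spin":0},{"x":-20,"y":3,"z":5,"spin":0},{"x":-20,"y":3,"z":0,"spin":0},{"x":-20,"y":0,"z":0,"spin":0},{"x":-16,"y":0,"z":0,"spin":0},{"x":-6,"y":0,"z":0,"spin":0}]}}

```text
time_s: 44.4
position: [0.4767, -0.0208, 0.2308]
tcp_rot: [[0.992, 0.033, -0.121], [0.12, 0.029, 0.992], [0.036, -0.999, 0.025]]
force: [-0.7, 0.1, 0.5]
opening: 0.004
```

```bash
python3 st.py; python3 chk.py|tail -2
python3 - <<'E'
from fit3 import *
im=imaging.capture("side");save("side","s13.png",(190,90,160,120),5,im)
im=imaging.capture("top");save("top","t13.png",(180,110,200,150),4,im)
E
```

```text
44.4 [476.7 -20.8 230.8] [-17.34  18.18 103.93   2.59  56.62 -25.69] [-2.36 -5.    6.56  0.19 -4.04 -2.34] F [-0.66  0.13  0.51] tilt [1.88 1.68] yaw 6.92 open 0.32085762177595
blockL z0 [35.9, 35.3, 35.8, 35.7, 35.7, 36.0, nan, 45.3, 44.4, 44.0, nan, nan, 38.4, 32.6, 36.4, 36.5, 36.7]
[1.61003677e-02 3.75650107e+01] at -113 35.745669183743935 at -50 36.759992348576276
  var = nanvar(a, axis=axis, dtype=dtype, out=out, ddof=ddof,
chk.py:10: RuntimeWarning: Mean of empty slice
  r=np.array([cross((p[:,2]-p[:,0]),ys,-17,True) for p in prof(im,xs,ys,12)]);print("plateR z12",np.polyfit(xs,r,1),np.nanstd(r),np.nanmean(r))
```

View pics/s13.png

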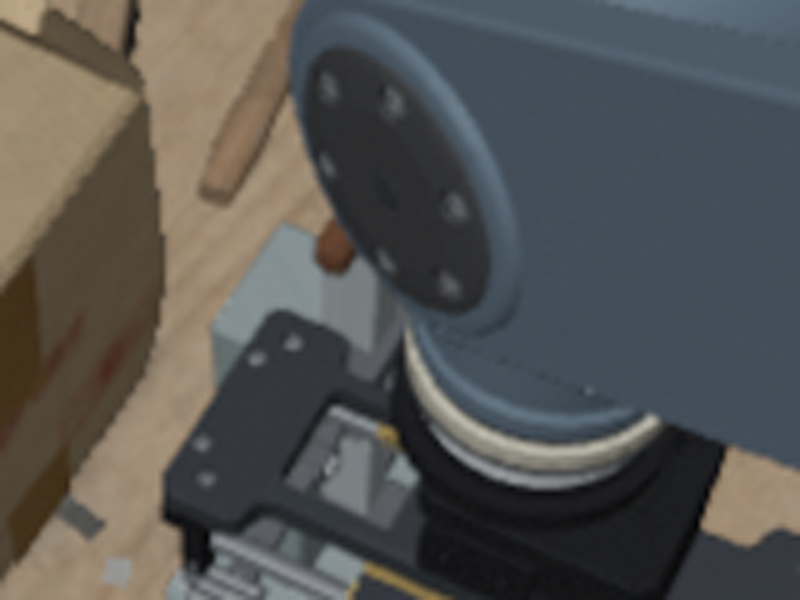

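View pics/t13.png

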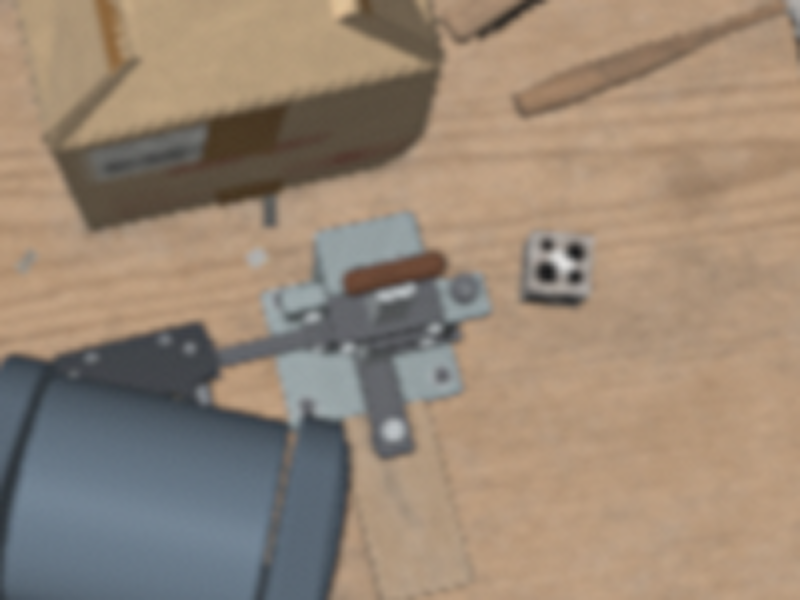

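Emit:
{"api": "apply_moves", "payload": {"steps": [{"x":-6,"y":8,"z":10,"spin":0},{"x":-10,"y":16,"z":16,"spin":0},{"x":-10,"y":20,"z":16,"spin":0},{"x":-10,"y":20,"z":16,"spin":0},{"x":-6,"y":20,"z":16,"spin":0},{"x":0,"y":20,"z":10,"spin":0},{"x":0,"y":10,"z":0,"spin":0},{"x":0,"y":0,"z":0,"spin":0}]}}

```text
time_s: 45.35
position: [0.4398, 0.0983, 0.3225]
tcp_rot: [[0.992, 0.043, -0.12], [0.119, 0.03, 0.992], [0.046, -0.999, 0.024]]
force: [-0.3, -0.0, -0.4]
opening: 0.009
```

```bash
python3 st.py; python3 chk.py
python3 - <<'E'
from fit3 import *
im=np.load("side_now.npy").astype(np.uint8);save("side","s14.png",(190,90,160,120),5,im)
im=imaging.capture("top");np.save("top_now.npy",im);save("top","t14.png",(230,160,110,110),7,im)
E
```

```text
45.35 [439.8  98.3 322.5] [ -2.9    8.73 100.35   1.96  68.58 -10.47] [ 0.26 -0.58 -0.98 -0.8   0.18 -0.11] F [-0.26 -0.02 -0.39] tilt [2.44 1.7 ] yaw 6.86 open 0.7608375569044381
plateR z12 [nan nan] nan nan
plateL z0 [nan nan] nan
front z0 [nan, nan, nan, nan, nan, nan, nan, nan, nan, nan, nan, nan, nan, nan, nan, nan, nan, nan, nan, nan, nan, nan] [nan nan]
blockL z0 [26.8, 32.7, 24.8, 33.7, 24.7, 29.7, 36.4, 28.1, 26.5, 28.4, 35.4, 41.4, 44.2, nan, 28.8, 35.0, 38.3]
[-0.1878495  10.20246157] at -113 31.4294545687735 at -50 19.594936348497882
  var = nanvar(a, axis=axis, dtype=dtype, out=out, ddof=ddof,
chk.py:10: RuntimeWarning: Mean of empty slice
  r=np.array([cross((p[:,2]-p[:,0]),ys,-17,True) for p in prof(im,xs,ys,12)]);print("plateR z12",np.polyfit(xs,r,1),np.nanstd(r),np.nanmean(r))
chk.py:12: RuntimeWarning: Mean of empty slice
  l=np.array([cross((p[:,2]-p[:,0]),ys,-17,False) for p in prof(im,xs,ys,0)]);print("plateL z0",np.polyfit(xs,l,1),np.nanmean(l))
```

View pics/s14.png

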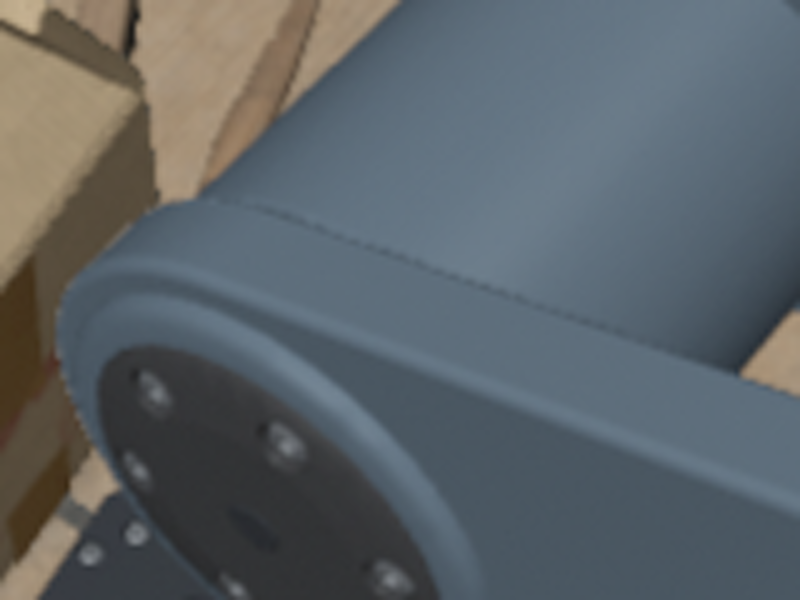

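View pics/t14.png

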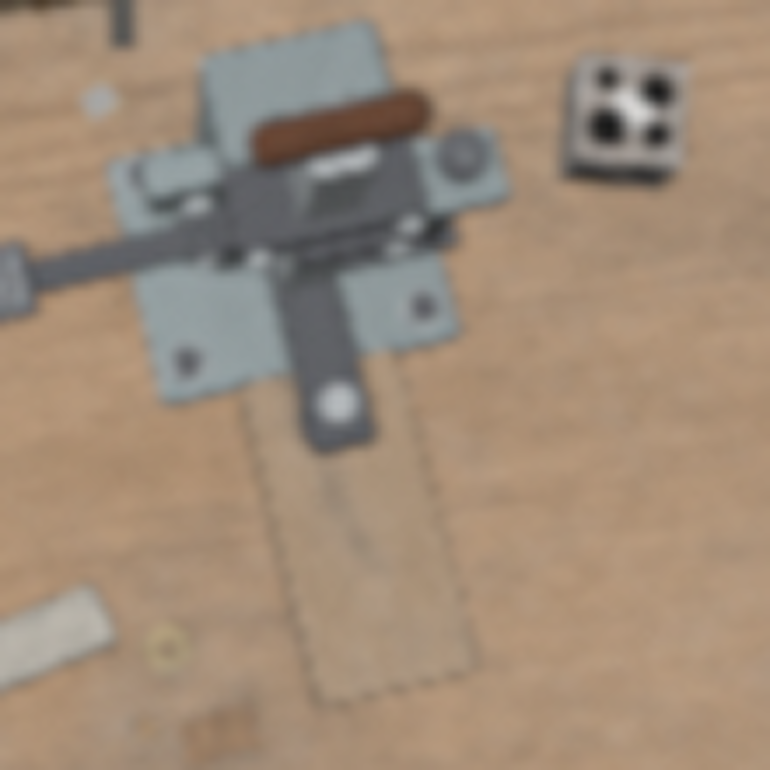

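```bash
cat > chkt.py <<'E'
from fit3 import *
from edges import samp
im=np.load("top_now.npy").astype(np.float32)
def P(x,ys,z):return samp(im,proj("top",W(q,[[x,y,z] for y in ys])))
print("plate L z0 b-r");ys=np.arange(52,70,1.)
for x in(-45,-35,-25,-15):v=P(x,ys,0);print(x,(v[:,2]-v[:,0]).round().astype(int).tolist())
print("plate R z12");ys=np.arange(-68,-50,1.)
for x in(-45,-35,-25):v=P(x,ys,12);print(x,(v[:,2]-v[:,0]).round().astype(int).tolist())
print("blk L z0 lum");ys=np.arange(22,42,1.)
for x in range(-165,-55,10):v=P(x,ys,0);print(x,v.mean(1).round().astype(int).tolist())
print("blk R z24");ys=np.arange(-46,-22,1.)
for x in range(-165,-55,10):v=P(x,ys,24);print(x,v.mean(1).round().astype(int).tolist())
E
python3 chkt.py
```

```text
plate L z0 b-r
-45 [9, 8, 6, 4, -1, -7, -13, -22, -30, -38, -44, -50, -53, -54, -55, -55, -56, -56]
-35 [9, 10, 9, 9, 7, 1, -5, -13, -25, -35, -43, -48, -55, -56, -57, -58, -58, -59]
-25 [12, 13, 12, 10, 9, 3, -5, -13, -24, -35, -45, -50, -54, -57, -57, -58, -58, -57]
-15 [13, 13, 13, 10, 7, 4, -6, -14, -23, -34, -44, -51, -55, -58, -59, -59, -59, -59]
plate R z12
-45 [-54, -54, -53, -52, -51, -47, -43, -38, -30, -20, -12, -4, 3, 7, 9, 10, 10, 9]
-35 [-53, -53, -53, -52, -52, -47, -40, -34, -24, -15, -5, 0, 5, 8, 8, 8, 7, 7]
-25 [-56, -56, -56, -54, -52, -49, -42, -35, -26, -15, -5, 1, 6, 11, 11, 12, 12, 11]
blk L z0 lum
-165 [145, 142, 138, 134, 132, 129, 129, 131, 133, 135, 137, 139, 140, 140, 140, 140, 140, 140, 140, 140]
-155 [144, 142, 138, 134, 132, 130, 129, 132, 135, 137, 139, 141, 142, 143, 143, 144, 144, 145, 145, 145]
-145 [145, 143, 139, 136, 133, 131, 130, 131, 134, 137, 139, 141, 142, 143, 144, 144, 144, 144, 144, 144]
-135 [145, 145, 142, 138, 135, 132, 129, 127, 129, 131, 133, 135, 136, 137, 138, 138, 138, 139, 139, 139]
-125 [144, 143, 142, 139, 136, 134, 133, 132, 1
[... 1382 characters left out ...]
145, 143, 141, 140, 139, 138, 138, 139, 141, 142, 143, 144, 144, 144, 144]
-105 [149, 149, 148, 148, 148, 148, 147, 147, 145, 144, 141, 138, 135, 135, 134, 135, 138, 140, 143, 144, 145, 146, 146, 146]
-95 [147, 148, 148, 149, 149, 149, 149, 149, 147, 146, 144, 140, 137, 136, 135, 135, 137, 139, 142, 143, 144, 145, 145, 145]
-85 [148, 148, 149, 149, 149, 148, 147, 146, 145, 144, 142, 140, 138, 137, 137, 137, 138, 141, 143, 144, 145, 146, 146, 145]
-75 [142, 142, 142, 142, 142, 142, 142, 142, 141, 140, 139, 138, 136, 135, 136, 137, 138, 141, 144, 145, 147, 148, 147, 147]
-65 [142, 142, 142, 142, 143, 143, 143, 143, 143, 142, 142, 141, 139, 138, 139, 140, 141, 143, 145, 146, 146, 146, 145, 143]
```

```bash
python3 -c "
from rig import job
print(job.hand_in())"
```

```text
the job is handed in; nothing more can be done
None
```

The block is clamped under the hold-down, and the job was handed in at about 45 s of the 72 s allowed, with the arm clear of everything.

- **Raising the rail:** I lifted it by the T-handle and felt the buffer meet the stop screw at about 55.5 mm of travel. By the wrist reading, less the rail's weight and drag, I pressed it there with about 9–10 N. I then lowered it until the 47 mm tooth carried the weight and let go.
- **Placing the block:** I slid it under the raised foot and pushed it to the fence three times with the jaws, at 6–8 N. I re-centred it after the first push. After the second I pushed on its end with closed fingers. That push slipped sideways and turned the block about 1°, so I re-gripped it and squared it again. A last end push of about 4 N left it seated.
- **Lowering the foot:** I held the pawl lever down at the end of its travel for more than 1 s. The last pictures show the rail at about 12 mm, the height at which the foot sits on the block. That is good to a few millimetres, so it cannot by itself separate 12 mm from the 17 mm tooth.

**Checks that disagreed:** the two cameras differ slightly on the block's final placing.

| Camera | Off centre | Out of square |
|---|---|---|
| Side (before clamping) | +0.5 mm (left) | about -0.5° |
| Top (after clamping) | about -1 to -2 mm (right) | about +0.7° |

I took this as centred to within 1–2 mm and square to within 1°. The side camera could not recheck it after clamping because the arm was in the way. The cube and pumice were not touched. I did not recheck the tin after the last move, though the arm passed well above it.

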